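Swap the spice shaker behind the syrup bottles

ROBOT

A 6-joint arm with a two-finger parallel gripper is mounted at the origin on the work surface. World frame = base frame: x ahead of the robot, y to its left, z up, the work surface at z = 0. Lengths are in m, angles in rad, forces in N, time in s.
With the tool pointing down it reaches from about 0.35 to 0.975 m from the base axis. Payload 4.9 kg.
Tool frame: the origin (TCP) lies midway between the tips of the shut fingers; the grasp point (between the pads) lies manip.tcp_to_grasp behind it (manip.tcp_to_grasp is the distance from the TCP to the grasp point, in m); z points along the fingers, y is the line along which they close (so a half turn about z gives the same grasp; the last joint's range is limited). The gripper opens to 85 mm and grips with 20 to 120 N. Pads are 22 mm wide; open, the fingers measure 114 mm over their backs; the gripper's body (76 mm by 85 mm) begins 54 mm behind the grasp point. The pads swing forward as they close: fully open they stand 13 mm farther back than shut.
Start: joints at [-1.419, 0.053, 1.613, -0, 1.476, -0.119], TCP at [0.167, -0.602, 0.231] pointing down, gripper open.
Joint ranges: [-3.01, 3.01], [-1.01, 2.22], [0.06, 2.58], [-1.02, 4.17], [0.09, 2.62], [-3.14, 3.14]. Speed limits (rad/s): [2.57, 2.57, 3.14, 3.14, 3.14, 3.14].

INTERFACE

Orientations are given as a unit quaternion [w, x, y, z].
In Python, from plant import manip, grab_frame, calibration, job_done gives the robot as it stands.
- The arm moves only by the tool send_rows, never from a script. Its argument "rows" is a list of rows, each an object of numbers: "x", "y", "z": the shift along the tool's x, y, z normalised to -1 to 1, where 1 is 15 cm; "wx", "wy", "wz": the turn, a rotation vector about the tool's x, y, z normalised to -1 to 1, where 1 is pi/4 rad; "hand": the opening, from -1 (shut) to 1 (fully open). In form: [{"x": .., "y": .., "z": .., "wx": .., "wy": .., "wz": .., "hand": ..}, ...]. A call has exactly 10 rows; each row shifts and turns the commanded pose from where the row before left it, along the tool's axes as they then stand; what a row does not reach is not made up. A row lasts 1/12 s, in which the tool goes at most 41.7 mm and 7.16 degrees, less where a joint would pass 70% of its speed; a pose out of reach is approached as far as the arm can. A call with a number of a shift or a turn outside -1 to 1 is refused whole. A call with a gripper value outside its range is refused whole. The fingers move at their own pace and stop on an object; the grip force is fixed at half the most. Time passes only in rows, so rows that do not move let the fingers close, or fill a call up. It gives the time, the measured TCP pose, the force, the opening and the grip force at its end, in the units of the state.
- manip.state(): the state, without advancing time (a new reading comes with each control period).
- grab_frame(name): name is "scene" or "top" or "wrist"; returns the picture (480x640x3 uint8, blue, green, red); there is no depth.
- calibration(name): a dict with "camera_matrix" (3x3 intrinsics, pixels), "R" (3x3) and "t" (3): a world point X has camera coordinates R X + t. Camera axes: x right, y down, z forward; pixel columns grow to the right and rows downward; lengths in m; the calibration is good to about 2 mm. A picture is of the moment at which its call begins: read the wrist's pose just before it. calibration takes no time and is no camera call; for the wrist camera it gives the pose at the moment of the call.
- job_done(): hands the job in; it is judged then, once.
The state is a dict: "time": time; "joint_pos": joint angles; "joint_vel": joint speeds; "joint_efforts": joint torques, N m; "tool_pos": TCP position; "tool_rot": TCP orientation; "contact_force": force on the tool from outside, world axes, zero at the start; "ft_torque": the same for the moment, N m; "gripper_width": opening from 0.0 (shut) to 1.0 (fully open); "grasp_force": force on a finger pad.
Only numpy, scipy, OpenCV 4.12 (cv2) and the standard library are available. Lean on these libraries where they do the work, as an engineer would, in place of code of your own. Each camera call takes 0.05 s, during which the arm holds its last target. There are 200 camera calls.

TASK

Swap the spice shaker at the back of the syrup riser: move both syrup bottles out of the way onto the black bar mat, then put the white-lidded shaker on the steel tray, and then stand the orange-lidded one from that tray in its place, in the middle of the cork coaster. Only then put the bottles back, each in the middle of the coaster of its own colour. Set everything down upright and let go of it there; drop nothing and knock nothing over.

Things in the scene. Friction and masses are not known exactly. Their poses are not given: they have to be found in the camera images.
- bottle_red: Red syrup bottle, upright, 180 tall: round body 56 diameter up to 112, sloping shoulder, neck 27 diameter from 142, red cap 30 diameter from 153 to the top, best gripped at the cap from above. 0.3 to 0.55 kg. Origin: centre of its underside; z up. At the start it stands on the red coaster.
- bottle_green: Green syrup bottle, upright, 180 tall: round body 56 diameter up to 112, sloping shoulder, neck 27 diameter from 142, green cap 30 diameter from 153 to the top, best gripped at the cap from above. 0.3 to 0.55 kg. Origin: centre of its underside; z up. At the start it stands on the green coaster.
- shaker_white: White-lidded spice shaker, upright, 92 tall: round steel body 58 diameter up to 68, white lid 60 diameter up to 80, then sloping in to 42 on top; grip round the body, 45 to 60 above its base. 0.16 kg. Origin: centre of its underside; z up. At the start on the cork coaster, its centre 47 from the riser's rear step, with a bottle 82 to its left and right.
- shaker_orange: Orange-lidded spice shaker, upright, 92 tall: round steel body 58 diameter up to 68, orange lid 60 diameter up to 80, then sloping in to 42 on top; grip round the body, 45 to 60 above its base. 0.16 kg. Origin: centre of its underside; z up. At the start on the steel tray, near its +x end. (Another, with a brown lid, is not part of the job.)
- coaster_red: Red flat round silicone coaster, 80 diameter, 4 thick, fixed on the riser's front board; place of the red bottle. Origin: centre of its underside, so things stand 4 above it.
- coaster_green: Green flat round silicone coaster, 80 diameter, 4 thick, fixed on the riser's front board; place of the green bottle. Origin: centre of its underside, so things stand 4 above it.
- coaster_cork: Cork-brown flat round coaster, 81 diameter, 4 thick, fixed on the riser's front board between the other two and close to the rear step; place of the shaker. Origin: centre of its underside, so things stand 4 above it.
- riser: Dark wooden two-step bar riser, fixed: board 200 deep (x) by 340 wide (y), 12 thick; its rear 80 (x from 20 to 100) is a step 85 high. On the step stand two stacked cups (88 tall) and a jar (70 tall), about 110 to either side of the middle. Origin: centre of its underside; x to the rear, y along the step, z up.
- mat: Black ribbed rubber bar mat lying on the counter to the left or right in front of the riser, fixed, 300 (x) by 160 (y), 8 thick. Origin: centre of its underside; its top is 8 above it; x along the long side, away from the robot.
- tray: Steel service tray lying on the counter on the other side, fixed, 300 (x) by 190 (y), rim 18 high, walls 4, floor 4 thick. Origin: centre of its underside; its inner floor is 4 above it; x along the long side, away from the robot. It has room for two shakers one behind the other along x: its -x half is free at the start.
There are look-alikes about, which are no part of the job. What is shaped like the shaker_white but red is not meant.

How it is judged:
On the way, in this order (a step that is already met when the one before it is completed fails the run):
1. both syrup bottles stand on the bar mat, let go (x of bottle_red in the frame of mat between -0.122 and 0.122 m and y of bottle_red in the frame of mat between -0.052 and 0.052 m and z of bottle_red in the frame of mat between 0.004 and 0.013 m and angle between each of bottle_red, bottle_green's own z axis and vertical below 0.12 rad and linear speed of each of bottle_red, bottle_green below 0.03 m/s and contact force between each of bottle_red, bottle_green and the fingers below 0.2 N and x of bottle_green in the frame of mat between -0.122 and 0.122 m and y of bottle_green in the frame of mat between -0.052 and 0.052 m and z of bottle_green in the frame of mat between 0.004 and 0.013 m), for 0.2 s.
2. the white-lidded shaker stands on the tray, let go, with both bottles still on the mat (all of step 1 and x of shaker_white in the frame of tray between -0.115 and 0.115 m and y of shaker_white in the frame of tray between -0.06 and 0.06 m and z of shaker_white in the frame of tray between 0.001 and 0.01 m and angle between shaker_white's own z axis and vertical below 0.12 rad and linear speed of shaker_white below 0.03 m/s and contact force between shaker_white and the fingers below 0.2 N), for 0.2 s.
3. the orange-lidded shaker stands on the cork coaster, let go, with both bottles still on the mat (all of step 1 and horizontal distance between shaker_orange and coaster_cork below 0.012 m and z of shaker_orange in the frame of coaster_cork between 0.001 and 0.008 m and angle between shaker_orange's own z axis and vertical below 0.12 rad and linear speed of shaker_orange below 0.03 m/s and contact force between shaker_orange and the fingers below 0.2 N), for 0.2 s.
At the end, for the whole second after the job is handed in: The orange-lidded shaker stands on the cork coaster and each bottle on the coaster of its own colour (centres within 12 mm), the white-lidded shaker stands inside the tray; all four upright, released and at rest (horizontal distance between shaker_orange and coaster_cork below 0.012 m and z of shaker_orange in the frame of coaster_cork between 0.001 and 0.008 m and angle between each of shaker_orange, shaker_white, bottle_red, bottle_green's own z axis and vertical below 0.12 rad and linear speed of each of shaker_orange, shaker_white, bottle_red, bottle_green below 0.03 m/s and contact force between each of shaker_orange, shaker_white, bottle_red, bottle_green and the fingers below 0.2 N and x of shaker_white in the frame of tray between -0.115 and 0.115 m and y of shaker_white in the frame of tray between -0.06 and 0.06 m and z of shaker_white in the frame of tray between 0.001 and 0.01 m and horizontal distance between bottle_red and coaster_red below 0.012 m and z of bottle_red in the frame of coaster_red between 0.001 and 0.008 m and horizontal distance between bottle_green and coaster_green below 0.012 m and z of bottle_green in the frame of coaster_green between 0.001 and 0.008 m); the robot touches nothing.
It fails at once if a bottle or shaker is knocked over (angle between any of bottle_red, bottle_green, shaker_white, shaker_orange's own z axis and vertical above 0.8 rad).
It fails at once if a bottle or shaker is dropped (falls free of the fingers by about 20 mm or more) ((linear speed of bottle_red above 0.6 m/s and contact force between bottle_red and the fingers below 0.05 N) or (linear speed of bottle_green above 0.6 m/s and contact force between bottle_green and the fingers below 0.05 N) or (linear speed of shaker_white above 0.6 m/s and contact force between shaker_white and the fingers below 0.05 N) or (linear speed of shaker_orange above 0.6 m/s and contact force between shaker_orange and the fingers below 0.05 N)).
It also fails if it takes over 144 s, if anything falls off the work surface, if the arm or the gripper's body presses on something with over 40 N, if the wrist force passes 120 N, or if a joint passes its speed limit or range.

## Working session

There is one attempt and no reset: what is moved stays moved. The work goes in short steps, Python scripts to look and compute and a tool call to move; the robot and the scene stay as the last step left them, time stands still between calls to the robot, and variables do not carry over. Pictures are saved under pics/ and viewed, at most 14 in all, crops included, and the job is handed in when it is done.

Besides the shell and the picture viewer there is one more tool, called as name(argument=value, ...), one argument or row to a line, values as JSON. send_rows: Moves the arm, as the interface text tells. Scaled input: -1 to 1 covers 15 cm each way for a shift and pi/4 rad each way for a turn. Its arguments: {"type":"object","properties":{"rows":{"type":"array","items":{"type":"object","properties":{"x":{"type":"number","minimum":-1,"maximum":1},"y":{"type":"number","minimum":-1,"maximum":1},"z":{"type":"number","minimum":-1,"maximum":1},"wx":{"type":"number","minimum":-1,"maximum":1},"wy":{"type":"number","minimum":-1,"maximum":1},"wz":{"type":"number","minimum":-1,"maximum":1},"hand":{"type":"number"}}}}},"required":["rows"]}

```bash
ls; mkdir -p pics; python3 - <<'E'
from plant import manip, grab_frame, calibration
import cv2, numpy as np
np.set_printoptions(precision=4,suppress=True)
s=manip.state(); print({k:np.round(v,4) for k,v in s.items()}); print(manip.tcp_to_grasp)
for n in ("scene","top"):
    cv2.imwrite(f"pics/{n}0.png",grab_frame(n)); c=calibration(n); print(n,c["camera_matrix"],c["R"],c["t"])
E
```

```text
pics
{'time': np.float64(0.0), 'joint_pos': array([-1.419 ,  0.0533,  1.6143, -0.    ,  1.476 , -0.119 ]), 'joint_vel': array([-0.0008, -0.0003,  0.0007,  0.0006, -0.0016,  0.0003]), 'joint_efforts': array([  0.0006, -39.3672, -37.0182,  -0.    ,   0.0068,  -0.    ]), 'tool_pos': array([ 0.1671, -0.6016,  0.2301]), 'tool_rot': array([-0.001 ,  0.9908,  0.135 , -0.    ]), 'contact_force': array([-0.3025,  0.0462, -1.1878]), 'ft_torque': array([-0.0081,  0.059 , -0.0222]), 'grasp_force': np.float64(0.0), 'gripper_width': np.float64(0.9985)}
0.0187
scene [[609.5991   0.     324.1028]
 [  0.     609.5991 243.0439]
 [  0.       0.       1.    ]] [[ 0.4912  0.871   0.0121]
 [ 0.6414 -0.3522 -0.6816]
 [-0.5894  0.3426 -0.7316]] [-0.2694 -0.281   1.7365]
top [[490.0096   0.     308.0491]
 [  0.     490.0096 243.7329]
 [  0.       0.       1.    ]] [[ 0.1827 -0.9832 -0.0011]
 [-0.9577 -0.1777 -0.2263]
 [ 0.2223  0.0424 -0.9741]] [-0.0667  0.5069  0.8495]
```

View pics/top0.png

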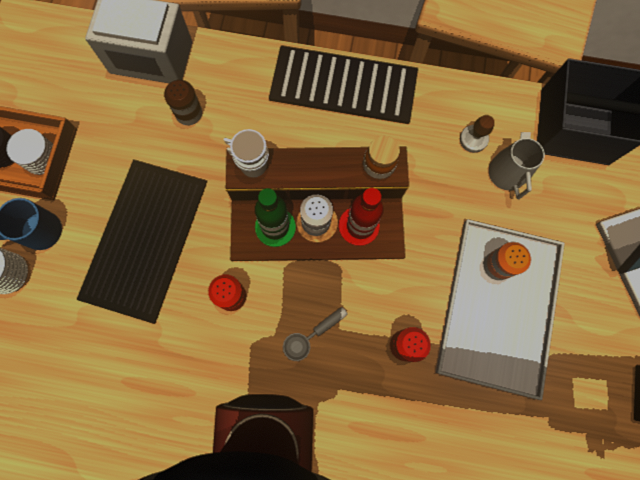

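View pics/scene0.png

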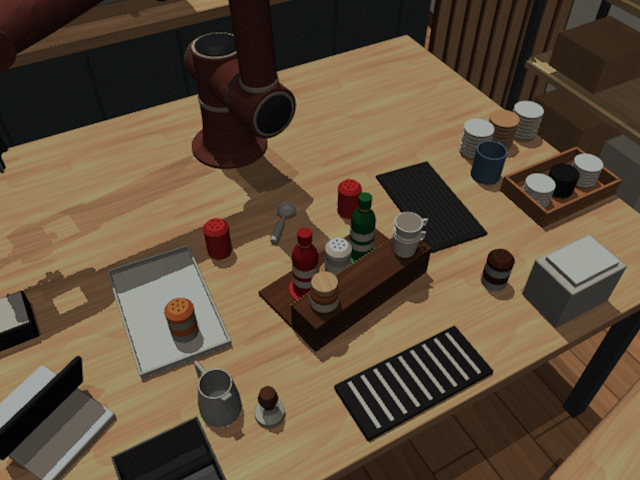

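Top view: green cap (268,196), red cap (372,195), white lid between them (317,207). Orange lid is on the tray at (515,256), and the mat is on the left, centred around (142,241). The red-lidded shakers at (226,291) and (411,343) and the brown one at (183,95) are look-alikes and not part of the job. Next I measure.

```bash
cat > h.py <<'E'
import cv2, numpy as np
from plant import manip, grab_frame, calibration
np.set_printoptions(precision=4,suppress=True)
def ray(n,uv,c=None):
    c=c or calibration(n); R=np.array(c["R"]);K=np.array(c["camera_matrix"])
    return -R.T@np.array(c["t"]), R.T@np.linalg.solve(K,np.array([*uv,1.]))
def onz(n,uv,z,c=None):
    o,d=ray(n,uv,c); return o+d*(z-o[2])/d[2]
def tri(rs):
    A=0;b=0
    for o,d in rs:
        d=d/np.linalg.norm(d);P=np.eye(3)-np.outer(d,d);A=A+P;b=b+P@o
    return np.linalg.solve(A,b)
HSV=dict(red=[((0,150,60),(6,255,255)),((174,150,60),(180,255,255))],green=[((45,100,20),(85,255,255))],
 orange=[((7,170,120),(17,255,255))],white=[((0,0,120),(180,60,255))],black=[((0,0,0),(180,90,60))],grey=[((0,0,90),(180,45,255))])
def blobs(img,col,roi=None,amin=60):
    h=cv2.cvtColor(img,cv2.COLOR_BGR2HSV); m=0
    for lo,hi in HSV[col]: m=m|cv2.inRange(h,lo,hi)
    if roi: z=np.zeros_like(m);x0,y0,x1,y1=roi;z[y0:y1,x0:x1]=255;m=m&z
    cs,_=cv2.findContours(m,cv2.RETR_EXTERNAL,cv2.CHAIN_APPROX_NONE)
    return m,sorted([c for c in cs if cv2.contourArea(c)>amin],key=cv2.contourArea)[::-1]
def cen(c):
    M=cv2.moments(c); return M['m10']/M['m00'],M['m01']/M['m00']
E
python3 - <<'E'
from h import *
T=cv2.imread("pics/top0.png");S=cv2.imread("pics/scene0.png")
for n,I in (("top",T),("scene",S)):
  for col,roi in (("red",None),("green",None),("orange",None),("white",(300,190,335,225) if n=="top" else (325,232,353,262))):
    m,b=blobs(I,col,roi)
    for c in b[:6]: print(n,col,np.round(cen(c),1),cv2.boundingRect(c),cv2.contourArea(c))
for col,roi,z in (("black",(70,150,215,330),.008),("grey",(430,215,570,400),.018)):
  m,b=blobs(T,col,roi,500); c=b[0]; r=cv2.boxPoints(cv2.minAreaRect(c))
  ap=cv2.approxPolyDP(cv2.convexHull(c),8,True)[:,0]; print(col,ap.tolist()); print(np.array([onz("top",p,z)[:2] for p in ap]))
for p in ((231,260.5),(405,258),(227,188),(407,188)): print(p,onz("top",p,.012 if p[1]>200 else .085))
a=np.hstack([cv2.resize(T[150:270,215:425],None,fx=2.5,fy=2.5,interpolation=2),cv2.resize(T[230:310,470:560],(270,300),interpolation=2)])
cv2.imwrite("pics/crop1.png",a)
E
```

```text
top red [362.8 217.1] (338, 188, 45, 58) 1280.0
top red [412.7 344.1] (396, 327, 35, 35) 876.5
top red [224.8 291.4] (209, 275, 33, 35) 825.5
top red [225.8 424.3] (217, 410, 22, 42) 401.5
top green [269.2 206.6] (256, 189, 29, 35) 584.0
top green [277.  233.9] (255, 212, 41, 35) 409.5
top orange [ 28.  151.5] (0, 106, 66, 86) 1338.0
top orange [513.7 258. ] (498, 243, 33, 32) 758.5
top orange [332.2  40.6] (315, 30, 37, 22) 507.0
top orange [305.6 278.5] (283, 270, 59, 17) 344.5
top orange [319.6 230.2] (297, 212, 41, 30) 285.0
top orange [348.5 350.6] (310, 340, 83, 24) 223.0
top white [315.9 210.5] (303, 197, 26, 28) 521.5
scene red [215.5 227.6] (203, 218, 26, 20) 362.0
scene red [349.2 187.8] (338, 179, 23, 18) 290.5
scene red [301.  253.6] (292, 245, 20, 16) 169.5
scene red [227.3  70.4] (216, 59, 23, 24) 160.0
scene red [198.1 143.3] (192, 131, 16, 26) 142.0
scene red [304.1 232.3] (297, 227, 15, 11) 112.5
scene green [362.6 221.5] (351, 209, 24, 26) 420.5
scene green [364.3 200.4] (359, 193, 13, 17) 154.5
scene green [355.8 255.7] (351, 250, 14, 14) 80.5
scene orange [176.9 309. ] (165, 298, 24, 22) 390.5
scene white [337.5 247.1] (325, 237, 26, 21) 369.0Traceback (most recent call last):
  File "<stdin>", line 8, in <module>
IndexError: list index out of range
```

```bash
python3 - <<'E'
from h import *
T=cv2.imread("pics/top0.png");H=cv2.cvtColor(T,cv2.COLOR_BGR2HSV)
for p in ((142,241),(150,200),(100,300),(70,250),(490,310),(480,375),(372,195),(268,196),(362,215),(345,230)): print(p,H[p[1],p[0]])
def quad(m,z,t):
  m=cv2.morphologyEx(m,cv2.MORPH_OPEN,np.ones((5,5)))
  c=max(cv2.findContours(m,0,1)[0],key=cv2.contourArea); ap=cv2.approxPolyDP(cv2.convexHull(c),8,True)[:,0]
  w=np.array([onz("top",p,z)[:2] for p in ap]); print(t,ap.tolist(),w.tolist(),w.mean(0),np.linalg.norm(w-np.roll(w,-1,0),axis=1))
def roi(m,x0,y0,x1,y1):
  z=np.zeros_like(m);z[y0:y1,x0:x1]=m[y0:y1,x0:x1];return z
quad(roi((H[...,2]<85).astype(np.uint8)*255,70,150,215,330),.008,"mat")
quad(roi(((H[...,1]<60)).astype(np.uint8)*255,430,212,570,402),.018,"tray")
for p in ((231,260.5),(405,258),(227,188),(407,188)): print(p,onz("top",p,.012 if p[1]>200 else .085))
a=np.hstack([cv2.resize(T[170:270,225:415],None,fx=2.8,fy=2.8,interpolation=2),cv2.resize(T[230:310,470:545],(263,280),interpolation=2)])
cv2.imwrite("pics/crop1.png",a)
E
```

```text
(142, 241) [15 75 41]
(150, 200) [18 99 44]
(100, 300) [ 19 102  35]
(70, 250) [ 20 152 180]
(490, 310) [ 38   6 180]
(480, 375) [ 16  56 118]
(372, 195) [  2 240 170]
(268, 196) [ 59 187  82]
(362, 215) [  3 233 106]
(345, 230) [  2 244 178]
mat [[133, 161], [205, 180], [155, 322], [78, 299]] [[0.6270751824732067, 0.4114519343933704], [0.6138792548195446, 0.25775134079784384], [0.3201604088040313, 0.2854651915849596], [0.33547543297018817, 0.4409182734151386]] [0.4741 0.3489] [0.1543 0.295  0.1562 0.2931]
tray [[466, 225], [555, 245], [535, 383], [476, 379], [443, 347]] [[0.612868775163728, -0.2676976287645111], [0.604322234722424, -0.44129189452496137], [0.33967663408944726, -0.42376639024705554], [0.327102881546518, -0.3177679255458738], [0.37279271084792154, -0.2518645112566784]] [ 0.4514 -0.3405] [0.1738 0.2652 0.1067 0.0802 0.2406]
(231, 260.5) [0.4612 0.1693 0.012 ]
(405, 258) [ 0.5274 -0.1607  0.012 ]
(227, 188) [0.5809 0.1921 0.085 ]
(407, 188) [ 0.6414 -0.1344  0.085 ]
```

View pics/crop1.png

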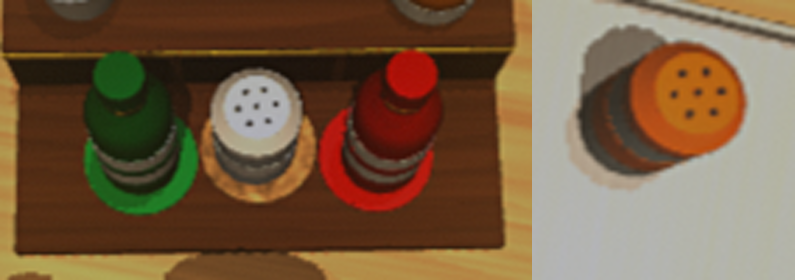

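The crop confirms the targets: white lid between the green and red bottles on the cork coaster, orange lid on the tray. Top-face centres are green (267.5,197.5), red (371.8,196.8), white (317.5,206.1), orange (518.2,257.4).

```bash
python3 - <<'E'
from h import *
T=cv2.imread("pics/top0.png");S=cv2.imread("pics/scene0.png")
P=dict(green=((267.3,197.2),.196,(364.8,196.5)),red=((371.6,196.5),.196,(305.0,231.5)),white=((317.3,205.8),.108,(337.8,245.0)),orange=((518.,257.1),.096,(179.5,305.)))
for k,(p,z,q) in P.items(): print(k,onz("top",p,z),"scene",onz("scene",q,z),"tri",tri([ray("top",p),ray("scene",q)]))
c=np.array([onz("top",p,.018)[:2] for p in ((466,221),(563,241),(542,397),(437,374))]);print("tray",c.tolist(),c.mean(0),np.linalg.norm(c-np.roll(c,-1,0),axis=1))
# coaster arcs
H=cv2.cvtColor(T,cv2.COLOR_BGR2HSV)
from scipy.optimize import least_squares
for k,m,roi in (("red",((H[...,0]<6)|(H[...,0]>174))&(H[...,1]>200)&(H[...,2]>130),(335,205,385,250)),("green",(H[...,0]>45)&(H[...,0]<80)&(H[...,1]>120)&(H[...,2]>80),(250,210,300,250))):
  x0,y0,x1,y1=roi; z=np.zeros(m.shape,np.uint8); z[y0:y1,x0:x1]=m[y0:y1,x0:x1]*255
  cs=max(cv2.findContours(z,0,1)[0],key=cv2.contourArea); hull=cv2.convexHull(cs)[:,0]
  hull=hull[hull[:,1]>222]
  w=np.array([onz("top",p+0.,.016)[:2] for p in hull])
  r=least_squares(lambda v:np.hypot(*(w-v[:2]).T)-.04,w.mean(0)+[.02,0],loss="soft_l1",f_scale=.001); print("coaster",k,r.x,np.abs(r.fun).max(),len(w))
s=manip.state();c=calibration("wrist");R=np.array(c["R"]);o=-R.T@np.array(c["t"]);print("wristcam",o-s["tool_pos"])
E
```

```text
green [0.5423 0.0989 0.196 ] scene [0.5454 0.0991 0.196 ] tri [0.5433 0.0999 0.1938]
red [ 0.5738 -0.0648  0.196 ] scene [ 0.5757 -0.0624  0.196 ] tri [ 0.5747 -0.0635  0.1954]
white [0.5703 0.0212 0.108 ] scene [0.5706 0.0203 0.108 ] tri [0.5703 0.0209 0.1075]
orange [ 0.5456 -0.3426  0.096 ] scene [ 0.5498 -0.3363  0.096 ] tri [ 0.5471 -0.3393  0.0953]
tray [[0.62094585684084, -0.26679806730438405], [0.6151299460881957, -0.4559600615698959], [0.3176048441473849, -0.43811299085673594], [0.3228883870554132, -0.24696315801591595]] [ 0.4691 -0.352 ] [0.1893 0.2981 0.1912 0.2987]
coaster red [ 0.5756 -0.0617] 0.00043157479712017943 13
coaster green [0.5435 0.0989] 0.0007876354074168451 16
wristcam [0.0817 0.022  0.1419]
```

Both views agree: cap spacing 165 mm against 164 expected, tray 190×298, coasters within 1–2 mm of the bottles. I start by turning the tool to yaw 0 and travelling to above the green bottle.

send_rows(
  rows=[
    {"wz": 0.115, "z": -0.15, "hand": 1},
    {"wz": 0.115, "z": -0.15, "hand": 1},
    {"wz": 0.115, "z": -0.15, "hand": 1},
    {"hand": 1},
    {"x": 0.05, "y": -0.1, "hand": 1},
    {"x": 0.1, "y": -0.2, "hand": 1},
    {"x": 0.1, "y": -0.2, "hand": 1},
    {"x": 0.1, "y": -0.2, "hand": 1},
    {"x": 0.1, "y": -0.2, "hand": 1},
    {"x": 0.1, "y": -0.2, "hand": 1},
  ],
)

```text
invalid input at $.rows[0]: expected keys x, y, z, wx, wy, wz, hand
```

send_rows(
  rows=[
    {"x": 0.1, "y": -0.2, "hand": 1},
    {"x": 0.1, "y": -0.2, "hand": 1},
    {"x": 0.1, "y": -0.2, "hand": 1},
    {"x": 0.1, "y": -0.2, "hand": 1},
    {"x": 0.1, "y": -0.2, "hand": 1},
    {"x": 0.1, "y": -0.2, "hand": 1},
    {"x": 0.1, "y": -0.2, "hand": 1},
    {"x": 0.1, "y": -0.2, "hand": 1},
    {"x": 0.05, "y": -0.1, "hand": 1},
    {"hand": 1},
  ],
)

```text
invalid input at $.rows[0]: expected keys x, y, z, wx, wy, wz, hand
```

send_rows(
  rows=[
    {"x": 0, "y": 0, "z": -0.15, "wx": 0, "wy": 0, "wz": 0.115, "hand": 1},
    {"x": 0, "y": 0, "z": -0.15, "wx": 0, "wy": 0, "wz": 0.115, "hand": 1},
    {"x": 0, "y": 0, "z": -0.15, "wx": 0, "wy": 0, "wz": 0.115, "hand": 1},
    {"x": 0, "y": 0, "z": 0, "wx": 0, "wy": 0, "wz": 0, "hand": 1},
    {"x": 0.05, "y": -0.1, "z": 0, "wx": 0, "wy": 0, "wz": 0, "hand": 1},
    {"x": 0.1, "y": -0.2, "z": 0, "wx": 0, "wy": 0, "wz": 0, "hand": 1},
    {"x": 0.1, "y": -0.2, "z": 0, "wx": 0, "wy": 0, "wz": 0, "hand": 1},
    {"x": 0.1, "y": -0.2, "z": 0, "wx": 0, "wy": 0, "wz": 0, "hand": 1},
    {"x": 0.1, "y": -0.2, "z": 0, "wx": 0, "wy": 0, "wz": 0, "hand": 1},
    {"x": 0.1, "y": -0.2, "z": 0, "wx": 0, "wy": 0, "wz": 0, "hand": 1},
  ],
)

```text
time: 0.93
tool_pos: [0.25, -0.4354, 0.2974]
tool_rot: [-0.001, 1.0, 0.0, -0.0]
contact_force: [0.4, 0.2, 1.1]
gripper_width: 0.996
grasp_force: 0.0
```

send_rows(
  rows=[
    {"x": 0.1, "y": -0.2, "z": 0, "wx": 0, "wy": 0, "wz": 0, "hand": 1},
    {"x": 0.1, "y": -0.2, "z": 0, "wx": 0, "wy": 0, "wz": 0, "hand": 1},
    {"x": 0.1, "y": -0.2, "z": 0, "wx": 0, "wy": 0, "wz": 0, "hand": 1},
    {"x": 0.1, "y": -0.2, "z": 0, "wx": 0, "wy": 0, "wz": 0, "hand": 1},
    {"x": 0.1, "y": -0.2, "z": 0, "wx": 0, "wy": 0, "wz": 0, "hand": 1},
    {"x": 0.1, "y": -0.2, "z": 0, "wx": 0, "wy": 0, "wz": 0, "hand": 1},
    {"x": 0.1, "y": -0.2, "z": 0, "wx": 0, "wy": 0, "wz": 0, "hand": 1},
    {"x": 0.1, "y": -0.2, "z": 0, "wx": 0, "wy": 0, "wz": 0, "hand": 1},
    {"x": 0.05, "y": -0.1, "z": 0, "wx": 0, "wy": 0, "wz": 0, "hand": 1},
    {"x": 0, "y": 0, "z": 0, "wx": 0, "wy": 0, "wz": 0, "hand": 1},
  ],
)

```text
time: 1.77
tool_pos: [0.378, -0.1795, 0.2978]
tool_rot: [-0.001, 1.0, 0.003, -0.0]
contact_force: [0.2, -0.5, -0.4]
gripper_width: 1.001
grasp_force: 0.0
```

send_rows(
  rows=[
    {"x": 0.052, "y": -0.09, "z": 0, "wx": 0, "wy": 0, "wz": 0, "hand": 1},
    {"x": 0.125, "y": -0.21, "z": 0, "wx": 0, "wy": 0, "wz": 0, "hand": 1},
    {"x": 0.125, "y": -0.21, "z": 0, "wx": 0, "wy": 0, "wz": 0, "hand": 1},
    {"x": 0.125, "y": -0.21, "z": 0, "wx": 0, "wy": 0, "wz": 0, "hand": 1},
    {"x": 0.125, "y": -0.21, "z": 0, "wx": 0, "wy": 0, "wz": 0, "hand": 1},
    {"x": 0.125, "y": -0.21, "z": 0, "wx": 0, "wy": 0, "wz": 0, "hand": 1},
    {"x": 0.125, "y": -0.21, "z": 0, "wx": 0, "wy": 0, "wz": 0, "hand": 1},
    {"x": 0.125, "y": -0.21, "z": 0, "wx": 0, "wy": 0, "wz": 0, "hand": 1},
    {"x": 0.125, "y": -0.21, "z": 0, "wx": 0, "wy": 0, "wz": 0, "hand": 1},
    {"x": 0.052, "y": -0.09, "z": 0, "wx": 0, "wy": 0, "wz": 0, "hand": 1},
  ],
)

```text
time: 2.6
tool_pos: [0.544, 0.0989, 0.2973]
tool_rot: [-0.0, 1.0, 0.001, -0.001]
contact_force: [0.1, 0.1, -0.3]
gripper_width: 1.001
grasp_force: 0.0
```

send_rows(
  rows=[
    {"x": 0, "y": 0, "z": 0, "wx": 0, "wy": 0, "wz": 0, "hand": 1},
    {"x": 0, "y": 0, "z": 0.06, "wx": 0, "wy": 0, "wz": 0, "hand": 1},
    {"x": 0, "y": 0, "z": 0.13, "wx": 0, "wy": 0, "wz": 0, "hand": 1},
    {"x": 0, "y": 0, "z": 0.13, "wx": 0, "wy": 0, "wz": 0, "hand": 1},
    {"x": 0, "y": 0, "z": 0.13, "wx": 0, "wy": 0, "wz": 0, "hand": 1},
    {"x": 0, "y": 0, "z": 0.13, "wx": 0, "wy": 0, "wz": 0, "hand": 1},
    {"x": 0, "y": 0, "z": 0.13, "wx": 0, "wy": 0, "wz": 0, "hand": 1},
    {"x": 0, "y": 0, "z": 0.13, "wx": 0, "wy": 0, "wz": 0, "hand": 1},
    {"x": 0, "y": 0, "z": 0.09, "wx": 0, "wy": 0, "wz": 0, "hand": 1},
    {"x": 0, "y": 0, "z": 0, "wx": 0, "wy": 0, "wz": 0, "hand": 1},
  ],
)

```text
time: 3.43
tool_pos: [0.54, 0.095, 0.1549]
tool_rot: [0.0, 1.0, -0.001, -0.004]
contact_force: [-0.2, 0.2, -0.4]
gripper_width: 1.002
grasp_force: 0.0
```

send_rows(
  rows=[
    {"x": 0, "y": 0, "z": 0, "wx": 0, "wy": 0, "wz": 0, "hand": -1},
    {"x": 0, "y": 0, "z": 0, "wx": 0, "wy": 0, "wz": 0, "hand": -1},
    {"x": 0, "y": 0, "z": 0, "wx": 0, "wy": 0, "wz": 0, "hand": -1},
    {"x": 0, "y": 0, "z": 0, "wx": 0, "wy": 0, "wz": 0, "hand": -1},
    {"x": 0, "y": 0, "z": 0, "wx": 0, "wy": 0, "wz": 0, "hand": -1},
    {"x": 0, "y": 0, "z": 0, "wx": 0, "wy": 0, "wz": 0, "hand": -1},
    {"x": 0, "y": 0, "z": 0, "wx": 0, "wy": 0, "wz": 0, "hand": -1},
    {"x": 0, "y": 0, "z": 0, "wx": 0, "wy": 0, "wz": 0, "hand": -1},
    {"x": 0, "y": 0, "z": 0, "wx": 0, "wy": 0, "wz": 0, "hand": -1},
    {"x": 0, "y": 0, "z": 0, "wx": 0, "wy": 0, "wz": 0, "hand": -1},
  ],
)

```text
time: 4.27
tool_pos: [0.5439, 0.0972, 0.1609]
tool_rot: [-0.0, 1.0, 0.0, 0.001]
contact_force: [-0.5, 1.8, 5.3]
gripper_width: 0.336
grasp_force: 59.1
```

send_rows(
  rows=[
    {"x": 0, "y": 0, "z": -0.04, "wx": 0, "wy": 0, "wz": 0, "hand": -1},
    {"x": 0, "y": 0, "z": -0.08, "wx": 0, "wy": 0, "wz": 0, "hand": -1},
    {"x": 0, "y": 0, "z": -0.1, "wx": 0, "wy": 0, "wz": 0, "hand": -1},
    {"x": 0, "y": 0, "z": -0.1, "wx": 0, "wy": 0, "wz": 0, "hand": -1},
    {"x": 0, "y": 0, "z": -0.1, "wx": 0, "wy": 0, "wz": 0, "hand": -1},
    {"x": 0, "y": 0, "z": -0.1, "wx": 0, "wy": 0, "wz": 0, "hand": -1},
    {"x": 0, "y": 0, "z": -0.05, "wx": 0, "wy": 0, "wz": 0, "hand": -1},
    {"x": 0, "y": 0, "z": -0.03, "wx": 0, "wy": 0, "wz": 0, "hand": -1},
    {"x": 0, "y": 0, "z": 0, "wx": 0, "wy": 0, "wz": 0, "hand": -1},
    {"x": 0, "y": 0, "z": 0, "wx": 0, "wy": 0, "wz": 0, "hand": -1},
  ],
)

```text
time: 5.1
tool_pos: [0.5425, 0.0966, 0.2485]
tool_rot: [0.0, 1.0, -0.0, -0.001]
contact_force: [-0.3, -1.0, -3.1]
gripper_width: 0.341
grasp_force: 59.5
```

send_rows(
  rows=[
    {"x": -0.02, "y": -0.05, "z": 0, "wx": 0, "wy": 0, "wz": 0, "hand": -1},
    {"x": 0, "y": -0.1, "z": 0, "wx": 0, "wy": 0, "wz": 0, "hand": -1},
    {"x": 0, "y": -0.14, "z": 0, "wx": 0, "wy": 0, "wz": 0, "hand": -1},
    {"x": 0, "y": -0.14, "z": 0, "wx": 0, "wy": 0, "wz": 0, "hand": -1},
    {"x": 0, "y": -0.14, "z": 0, "wx": 0, "wy": 0, "wz": 0, "hand": -1},
    {"x": 0, "y": -0.14, "z": 0, "wx": 0, "wy": 0, "wz": 0, "hand": -1},
    {"x": 0, "y": -0.14, "z": 0, "wx": 0, "wy": 0, "wz": 0, "hand": -1},
    {"x": 0, "y": -0.14, "z": 0, "wx": 0, "wy": 0, "wz": 0, "hand": -1},
    {"x": 0, "y": -0.14, "z": 0, "wx": 0, "wy": 0, "wz": 0, "hand": -1},
    {"x": 0, "y": -0.14, "z": 0, "wx": 0, "wy": 0, "wz": 0, "hand": -1},
  ],
)

```text
time: 5.93
tool_pos: [0.5388, 0.2886, 0.2478]
tool_rot: [0.0, 1.0, 0.0, -0.001]
contact_force: [0.7, -0.1, -3.5]
gripper_width: 0.336
grasp_force: 59.6
```

send_rows(
  rows=[
    {"x": 0, "y": -0.14, "z": 0, "wx": 0, "wy": 0, "wz": 0, "hand": -1},
    {"x": 0, "y": -0.11, "z": 0, "wx": 0, "wy": 0, "wz": 0, "hand": -1},
    {"x": 0, "y": -0.08, "z": 0, "wx": 0, "wy": 0, "wz": 0, "hand": -1},
    {"x": 0, "y": -0.04, "z": 0, "wx": 0, "wy": 0, "wz": 0, "hand": -1},
    {"x": 0, "y": 0, "z": 0, "wx": 0, "wy": 0, "wz": 0, "hand": -1},
    {"x": 0, "y": 0, "z": 0, "wx": 0, "wy": 0, "wz": 0, "hand": -1},
    {"x": 0, "y": 0, "z": 0.06, "wx": 0, "wy": 0, "wz": 0, "hand": -1},
    {"x": 0, "y": 0, "z": 0.1, "wx": 0, "wy": 0, "wz": 0, "hand": -1},
    {"x": 0, "y": 0, "z": 0.12, "wx": 0, "wy": 0, "wz": 0, "hand": -1},
    {"x": 0, "y": 0, "z": 0.12, "wx": 0, "wy": 0, "wz": 0, "hand": -1},
  ],
)

```text
time: 6.77
tool_pos: [0.5398, 0.3417, 0.1874]
tool_rot: [0.0, 1.0, -0.001, -0.0]
contact_force: [-0.6, 0.1, -3.6]
gripper_width: 0.335
grasp_force: 59.9
```

send_rows(
  rows=[
    {"x": 0, "y": 0, "z": 0.1, "wx": 0, "wy": 0, "wz": 0, "hand": -1},
    {"x": 0, "y": 0, "z": 0.06, "wx": 0, "wy": 0, "wz": 0, "hand": -1},
    {"x": 0, "y": 0, "z": 0.04, "wx": 0, "wy": 0, "wz": 0, "hand": -1},
    {"x": 0, "y": 0, "z": 0.02, "wx": 0, "wy": 0, "wz": 0, "hand": -1},
    {"x": 0, "y": 0, "z": 0.01, "wx": 0, "wy": 0, "wz": 0, "hand": -1},
    {"x": 0, "y": 0, "z": 0, "wx": 0, "wy": 0, "wz": 0, "hand": -1},
    {"x": 0, "y": 0, "z": 0, "wx": 0, "wy": 0, "wz": 0, "hand": -1},
    {"x": 0, "y": 0, "z": 0, "wx": 0, "wy": 0, "wz": 0, "hand": -1},
    {"x": 0, "y": 0, "z": 0, "wx": 0, "wy": 0, "wz": 0, "hand": -1},
    {"x": 0, "y": 0, "z": 0, "wx": 0, "wy": 0, "wz": 0, "hand": -1},
  ],
)

```text
time: 7.6
tool_pos: [0.5402, 0.3429, 0.1554]
tool_rot: [-0.0, 1.0, -0.0, 0.0]
contact_force: [-0.1, -0.6, -4.2]
gripper_width: 0.333
grasp_force: 59.8
```

send_rows(
  rows=[
    {"x": 0, "y": 0, "z": 0.007, "wx": 0, "wy": 0, "wz": 0, "hand": -1},
    {"x": 0, "y": 0, "z": 0.007, "wx": 0, "wy": 0, "wz": 0, "hand": -1},
    {"x": 0, "y": 0, "z": 0.006, "wx": 0, "wy": 0, "wz": 0, "hand": -1},
    {"x": 0, "y": 0, "z": 0, "wx": 0, "wy": 0, "wz": 0, "hand": -1},
    {"x": 0, "y": 0, "z": 0, "wx": 0, "wy": 0, "wz": 0, "hand": -1},
    {"x": 0, "y": 0, "z": 0, "wx": 0, "wy": 0, "wz": 0, "hand": -1},
    {"x": 0, "y": 0, "z": 0, "wx": 0, "wy": 0, "wz": 0, "hand": -1},
    {"x": 0, "y": 0, "z": 0, "wx": 0, "wy": 0, "wz": 0, "hand": -1},
    {"x": 0, "y": 0, "z": 0, "wx": 0, "wy": 0, "wz": 0, "hand": -1},
    {"x": 0, "y": 0, "z": 0, "wx": 0, "wy": 0, "wz": 0, "hand": -1},
  ],
)

```text
time: 8.43
tool_pos: [0.5405, 0.343, 0.1529]
tool_rot: [-0.0, 1.0, -0.0, 0.001]
contact_force: [-0.4, 0.1, 5.6]
gripper_width: 0.338
grasp_force: 60.5
```

send_rows(
  rows=[
    {"x": 0, "y": 0, "z": 0, "wx": 0, "wy": 0, "wz": 0, "hand": 1},
    {"x": 0, "y": 0, "z": 0, "wx": 0, "wy": 0, "wz": 0, "hand": 1},
    {"x": 0, "y": 0, "z": 0, "wx": 0, "wy": 0, "wz": 0, "hand": 1},
    {"x": 0, "y": 0, "z": 0, "wx": 0, "wy": 0, "wz": 0, "hand": 1},
    {"x": 0, "y": 0, "z": 0, "wx": 0, "wy": 0, "wz": 0, "hand": 1},
    {"x": 0, "y": 0, "z": 0, "wx": 0, "wy": 0, "wz": 0, "hand": 1},
    {"x": 0, "y": 0, "z": -0.06, "wx": 0, "wy": 0, "wz": 0, "hand": 1},
    {"x": 0, "y": 0, "z": -0.14, "wx": 0, "wy": 0, "wz": 0, "hand": 1},
    {"x": 0, "y": 0, "z": -0.2, "wx": 0, "wy": 0, "wz": 0, "hand": 1},
    {"x": 0, "y": 0, "z": -0.2, "wx": 0, "wy": 0, "wz": 0, "hand": 1},
  ],
)

```text
time: 9.27
tool_pos: [0.5393, 0.3424, 0.2424]
tool_rot: [0.0, 1.0, -0.0, -0.001]
contact_force: [0.6, 0.3, 0.8]
gripper_width: 0.999
grasp_force: 0.0
```

send_rows(
  rows=[
    {"x": 0, "y": 0, "z": -0.2, "wx": 0, "wy": 0, "wz": 0, "hand": 1},
    {"x": 0, "y": 0, "z": -0.15, "wx": 0, "wy": 0, "wz": 0, "hand": 1},
    {"x": 0.016, "y": 0.1, "z": -0.05, "wx": 0, "wy": 0, "wz": 0, "hand": 1},
    {"x": 0.016, "y": 0.21, "z": 0, "wx": 0, "wy": 0, "wz": 0, "hand": 1},
    {"x": 0.016, "y": 0.21, "z": 0, "wx": 0, "wy": 0, "wz": 0, "hand": 1},
    {"x": 0.016, "y": 0.21, "z": 0, "wx": 0, "wy": 0, "wz": 0, "hand": 1},
    {"x": 0.016, "y": 0.21, "z": 0, "wx": 0, "wy": 0, "wz": 0, "hand": 1},
    {"x": 0.016, "y": 0.21, "z": 0, "wx": 0, "wy": 0, "wz": 0, "hand": 1},
    {"x": 0.016, "y": 0.21, "z": 0, "wx": 0, "wy": 0, "wz": 0, "hand": 1},
    {"x": 0.016, "y": 0.21, "z": 0, "wx": 0, "wy": 0, "wz": 0, "hand": 1},
  ],
)

```text
time: 10.1
tool_pos: [0.5585, 0.105, 0.3012]
tool_rot: [0.0, 1.0, -0.0, -0.0]
contact_force: [1.4, 0.3, -0.3]
gripper_width: 1.001
grasp_force: 0.0
```

send_rows(
  rows=[
    {"x": 0.016, "y": 0.21, "z": 0, "wx": 0, "wy": 0, "wz": 0, "hand": 1},
    {"x": 0.016, "y": 0.21, "z": 0, "wx": 0, "wy": 0, "wz": 0, "hand": 1},
    {"x": 0.016, "y": 0.21, "z": 0, "wx": 0, "wy": 0, "wz": 0, "hand": 1},
    {"x": 0.016, "y": 0.21, "z": 0, "wx": 0, "wy": 0, "wz": 0, "hand": 1},
    {"x": 0.016, "y": 0.21, "z": 0, "wx": 0, "wy": 0, "wz": 0, "hand": 1},
    {"x": 0.016, "y": 0.093, "z": 0, "wx": 0, "wy": 0, "wz": 0, "hand": 1},
    {"x": 0, "y": 0, "z": 0, "wx": 0, "wy": 0, "wz": 0, "hand": 1},
    {"x": 0, "y": 0, "z": 0, "wx": 0, "wy": 0, "wz": 0, "hand": 1},
    {"x": 0, "y": 0, "z": 0, "wx": 0, "wy": 0, "wz": 0, "hand": 1},
    {"x": 0, "y": 0, "z": 0, "wx": 0, "wy": 0, "wz": 0, "hand": 1},
  ],
)

```text
time: 10.93
tool_pos: [0.5734, -0.063, 0.3017]
tool_rot: [-0.0, 1.0, 0.001, -0.0]
contact_force: [0.5, 0.4, -0.1]
gripper_width: 0.999
grasp_force: 0.0
```

send_rows(
  rows=[
    {"x": 0.007, "y": 0, "z": 0.05, "wx": 0, "wy": 0, "wz": 0, "hand": 1},
    {"x": 0, "y": 0, "z": 0.13, "wx": 0, "wy": 0, "wz": 0, "hand": 1},
    {"x": 0, "y": 0, "z": 0.13, "wx": 0, "wy": 0, "wz": 0, "hand": 1},
    {"x": 0, "y": 0, "z": 0.13, "wx": 0, "wy": 0, "wz": 0, "hand": 1},
    {"x": 0, "y": 0, "z": 0.13, "wx": 0, "wy": 0, "wz": 0, "hand": 1},
    {"x": 0, "y": 0, "z": 0.13, "wx": 0, "wy": 0, "wz": 0, "hand": 1},
    {"x": 0, "y": 0, "z": 0.13, "wx": 0, "wy": 0, "wz": 0, "hand": 1},
    {"x": 0, "y": 0, "z": 0.08, "wx": 0, "wy": 0, "wz": 0, "hand": 1},
    {"x": 0, "y": 0, "z": 0.03, "wx": 0, "wy": 0, "wz": 0, "hand": 1},
    {"x": 0, "y": 0, "z": 0, "wx": 0, "wy": 0, "wz": 0, "hand": 1},
  ],
)

```text
time: 11.77
tool_pos: [0.5737, -0.0635, 0.1592]
tool_rot: [-0.0, 1.0, 0.0, -0.001]
contact_force: [0.2, 0.6, -0.5]
gripper_width: 0.999
grasp_force: 0.0
```

send_rows(
  rows=[
    {"x": 0, "y": 0, "z": 0, "wx": 0, "wy": 0, "wz": 0, "hand": -1},
    {"x": 0, "y": 0, "z": 0, "wx": 0, "wy": 0, "wz": 0, "hand": -1},
    {"x": 0, "y": 0, "z": 0, "wx": 0, "wy": 0, "wz": 0, "hand": -1},
    {"x": 0, "y": 0, "z": 0, "wx": 0, "wy": 0, "wz": 0, "hand": -1},
    {"x": 0, "y": 0, "z": 0, "wx": 0, "wy": 0, "wz": 0, "hand": -1},
    {"x": 0, "y": 0, "z": 0, "wx": 0, "wy": 0, "wz": 0, "hand": -1},
    {"x": 0, "y": 0, "z": 0, "wx": 0, "wy": 0, "wz": 0, "hand": -1},
    {"x": 0, "y": 0, "z": 0, "wx": 0, "wy": 0, "wz": 0, "hand": -1},
    {"x": 0, "y": 0, "z": 0, "wx": 0, "wy": 0, "wz": 0, "hand": -1},
    {"x": 0, "y": 0, "z": 0, "wx": 0, "wy": 0, "wz": 0, "hand": -1},
  ],
)

```text
time: 12.6
tool_pos: [0.5753, -0.0644, 0.1621]
tool_rot: [0.0, 1.0, -0.0, 0.001]
contact_force: [0.2, 0.7, 6.9]
gripper_width: 0.337
grasp_force: 59.7
```

send_rows(
  rows=[
    {"x": 0, "y": 0, "z": -0.04, "wx": 0, "wy": 0, "wz": 0, "hand": -1},
    {"x": 0, "y": 0, "z": -0.08, "wx": 0, "wy": 0, "wz": 0, "hand": -1},
    {"x": 0, "y": 0, "z": -0.12, "wx": 0, "wy": 0, "wz": 0, "hand": -1},
    {"x": 0, "y": 0, "z": -0.15, "wx": 0, "wy": 0, "wz": 0, "hand": -1},
    {"x": 0, "y": 0, "z": -0.15, "wx": 0, "wy": 0, "wz": 0, "hand": -1},
    {"x": 0, "y": 0, "z": -0.15, "wx": 0, "wy": 0, "wz": 0, "hand": -1},
    {"x": 0, "y": 0, "z": -0.12, "wx": 0, "wy": 0, "wz": 0, "hand": -1},
    {"x": 0, "y": 0, "z": -0.08, "wx": 0, "wy": 0, "wz": 0, "hand": -1},
    {"x": 0, "y": 0, "z": -0.04, "wx": 0, "wy": 0, "wz": 0, "hand": -1},
    {"x": 0, "y": 0, "z": 0, "wx": 0, "wy": 0, "wz": 0, "hand": -1},
  ],
)

```text
time: 13.43
tool_pos: [0.5748, -0.0643, 0.3014]
tool_rot: [0.0, 1.0, -0.0, 0.001]
contact_force: [0.3, 0.2, -4.3]
gripper_width: 0.334
grasp_force: 59.5
```

send_rows(
  rows=[
    {"x": -0.027, "y": -0.069, "z": 0, "wx": 0, "wy": 0, "wz": 0, "hand": -1},
    {"x": -0.048, "y": -0.121, "z": 0, "wx": 0, "wy": 0, "wz": 0, "hand": -1},
    {"x": -0.068, "y": -0.173, "z": 0, "wx": 0, "wy": 0, "wz": 0, "hand": -1},
    {"x": -0.068, "y": -0.173, "z": 0, "wx": 0, "wy": 0, "wz": 0, "hand": -1},
    {"x": -0.068, "y": -0.173, "z": 0, "wx": 0, "wy": 0, "wz": 0, "hand": -1},
    {"x": -0.068, "y": -0.173, "z": 0, "wx": 0, "wy": 0, "wz": 0, "hand": -1},
    {"x": -0.068, "y": -0.173, "z": 0, "wx": 0, "wy": 0, "wz": 0, "hand": -1},
    {"x": -0.068, "y": -0.173, "z": 0, "wx": 0, "wy": 0, "wz": 0, "hand": -1},
    {"x": -0.068, "y": -0.173, "z": 0, "wx": 0, "wy": 0, "wz": 0, "hand": -1},
    {"x": -0.068, "y": -0.173, "z": 0, "wx": 0, "wy": 0, "wz": 0, "hand": -1},
  ],
)

```text
time: 14.27
tool_pos: [0.4796, 0.1734, 0.2979]
tool_rot: [0.0, 1.0, 0.0, -0.002]
contact_force: [0.0, -0.2, -4.6]
gripper_width: 0.333
grasp_force: 59.8
```

send_rows(
  rows=[
    {"x": -0.068, "y": -0.173, "z": 0, "wx": 0, "wy": 0, "wz": 0, "hand": -1},
    {"x": -0.068, "y": -0.173, "z": 0, "wx": 0, "wy": 0, "wz": 0, "hand": -1},
    {"x": -0.068, "y": -0.173, "z": 0, "wx": 0, "wy": 0, "wz": 0, "hand": -1},
    {"x": -0.068, "y": -0.173, "z": 0, "wx": 0, "wy": 0, "wz": 0, "hand": -1},
    {"x": -0.068, "y": -0.173, "z": 0, "wx": 0, "wy": 0, "wz": 0, "hand": -1},
    {"x": -0.068, "y": -0.173, "z": 0, "wx": 0, "wy": 0, "wz": 0, "hand": -1},
    {"x": -0.048, "y": -0.121, "z": 0, "wx": 0, "wy": 0, "wz": 0, "hand": -1},
    {"x": -0.027, "y": -0.069, "z": 0, "wx": 0, "wy": 0, "wz": 0, "hand": -1},
    {"x": 0, "y": 0, "z": 0, "wx": 0, "wy": 0, "wz": 0, "hand": -1},
    {"x": 0, "y": 0, "z": 0, "wx": 0, "wy": 0, "wz": 0, "hand": -1},
  ],
)

```text
time: 15.1
tool_pos: [0.4086, 0.3558, 0.2989]
tool_rot: [0.001, 1.0, 0.0, -0.001]
contact_force: [0.1, 0.3, -5.1]
gripper_width: 0.335
grasp_force: 60.0
```

send_rows(
  rows=[
    {"x": 0, "y": 0, "z": 0.05, "wx": 0, "wy": 0, "wz": 0, "hand": -1},
    {"x": 0, "y": 0, "z": 0.1, "wx": 0, "wy": 0, "wz": 0, "hand": -1},
    {"x": 0, "y": 0, "z": 0.14, "wx": 0, "wy": 0, "wz": 0, "hand": -1},
    {"x": 0, "y": 0, "z": 0.15, "wx": 0, "wy": 0, "wz": 0, "hand": -1},
    {"x": 0, "y": 0, "z": 0.15, "wx": 0, "wy": 0, "wz": 0, "hand": -1},
    {"x": 0, "y": 0, "z": 0.15, "wx": 0, "wy": 0, "wz": 0, "hand": -1},
    {"x": 0, "y": 0, "z": 0.1, "wx": 0, "wy": 0, "wz": 0, "hand": -1},
    {"x": 0, "y": 0, "z": 0.06, "wx": 0, "wy": 0, "wz": 0, "hand": -1},
    {"x": 0, "y": 0, "z": 0.04, "wx": 0, "wy": 0, "wz": 0, "hand": -1},
    {"x": 0, "y": 0, "z": 0.01, "wx": 0, "wy": 0, "wz": 0, "hand": -1},
  ],
)

```text
time: 15.93
tool_pos: [0.4092, 0.3552, 0.1566]
tool_rot: [0.001, 1.0, -0.001, -0.001]
contact_force: [-0.0, 0.3, -4.0]
gripper_width: 0.333
grasp_force: 59.9
```

send_rows(
  rows=[
    {"x": 0, "y": 0, "z": 0, "wx": 0, "wy": 0, "wz": 0, "hand": -1},
    {"x": 0, "y": 0, "z": 0.007, "wx": 0, "wy": 0, "wz": 0, "hand": -1},
    {"x": 0, "y": 0, "z": 0.007, "wx": 0, "wy": 0, "wz": 0, "hand": -1},
    {"x": 0, "y": 0, "z": 0.007, "wx": 0, "wy": 0, "wz": 0, "hand": -1},
    {"x": 0, "y": 0, "z": 0.007, "wx": 0, "wy": 0, "wz": 0, "hand": -1},
    {"x": 0, "y": 0, "z": 0, "wx": 0, "wy": 0, "wz": 0, "hand": -1},
    {"x": 0, "y": 0, "z": 0, "wx": 0, "wy": 0, "wz": 0, "hand": -1},
    {"x": 0, "y": 0, "z": 0, "wx": 0, "wy": 0, "wz": 0, "hand": -1},
    {"x": 0, "y": 0, "z": 0, "wx": 0, "wy": 0, "wz": 0, "hand": -1},
    {"x": 0, "y": 0, "z": 0, "wx": 0, "wy": 0, "wz": 0, "hand": -1},
  ],
)

```text
time: 16.77
tool_pos: [0.4095, 0.3564, 0.1541]
tool_rot: [-0.0, 1.0, -0.0, 0.0]
contact_force: [0.1, 0.5, -1.2]
gripper_width: 0.333
grasp_force: 60.4
```

send_rows(
  rows=[
    {"x": 0, "y": 0, "z": 0.005, "wx": 0, "wy": 0, "wz": 0, "hand": -1},
    {"x": 0, "y": 0, "z": 0, "wx": 0, "wy": 0, "wz": 0, "hand": 1},
    {"x": 0, "y": 0, "z": 0, "wx": 0, "wy": 0, "wz": 0, "hand": 1},
    {"x": 0, "y": 0, "z": 0, "wx": 0, "wy": 0, "wz": 0, "hand": 1},
    {"x": 0, "y": 0, "z": 0, "wx": 0, "wy": 0, "wz": 0, "hand": 1},
    {"x": 0, "y": 0, "z": 0, "wx": 0, "wy": 0, "wz": 0, "hand": 1},
    {"x": 0, "y": 0, "z": 0, "wx": 0, "wy": 0, "wz": 0, "hand": 1},
    {"x": 0, "y": 0, "z": -0.06, "wx": 0, "wy": 0, "wz": 0, "hand": 1},
    {"x": 0, "y": 0, "z": -0.14, "wx": 0, "wy": 0, "wz": 0, "hand": 1},
    {"x": 0, "y": 0, "z": -0.15, "wx": 0, "wy": 0, "wz": 0, "hand": 1},
  ],
)

```text
time: 17.6
tool_pos: [0.4085, 0.3556, 0.205]
tool_rot: [0.001, 1.0, -0.0, -0.001]
contact_force: [0.6, -0.0, -0.1]
gripper_width: 0.998
grasp_force: 0.0
```

send_rows(
  rows=[
    {"x": 0, "y": 0, "z": -0.15, "wx": 0, "wy": 0, "wz": 0, "hand": 1},
    {"x": 0, "y": 0, "z": -0.15, "wx": 0, "wy": 0, "wz": 0, "hand": 1},
    {"x": 0, "y": 0, "z": -0.15, "wx": 0, "wy": 0, "wz": 0, "hand": 1},
    {"x": 0, "y": 0, "z": -0.1, "wx": 0, "wy": 0, "wz": 0, "hand": 1},
    {"x": 0, "y": 0, "z": -0.05, "wx": 0, "wy": 0, "wz": 0, "hand": 1},
    {"x": 0, "y": 0, "z": 0, "wx": 0, "wy": 0, "wz": 0, "hand": 1},
    {"x": 0, "y": 0, "z": 0, "wx": 0, "wy": 0, "wz": 0, "hand": 1},
    {"x": 0, "y": 0, "z": 0, "wx": 0, "wy": 0, "wz": 0, "hand": 1},
    {"x": 0, "y": 0, "z": 0, "wx": 0, "wy": 0, "wz": 0, "hand": 1},
    {"x": 0, "y": 0, "z": 0, "wx": 0, "wy": 0, "wz": 0, "hand": 1},
  ],
)

```text
time: 18.43
tool_pos: [0.4088, 0.3558, 0.2938]
tool_rot: [0.001, 1.0, -0.0, -0.001]
contact_force: [-0.1, -0.4, -0.9]
gripper_width: 1.001
grasp_force: 0.0
```

```bash
cat > coast.py <<'E'
from h import *
from scipy.optimize import least_squares
def coasters(T):
  H=cv2.cvtColor(T,cv2.COLOR_BGR2HSV).astype(int);h,s,v=H[...,0],H[...,1],H[...,2]
  for k,m,(x0,y0,x1,y1) in (("red",((h<6)|(h>174))&(s>200)&(v>110),(330,195,395,252)),("green",(h>45)&(h<80)&(s>120)&(v>60),(245,195,305,252))):
    z=np.zeros(m.shape,np.uint8); z[y0:y1,x0:x1]=m[y0:y1,x0:x1]*255
    cs=max(cv2.findContours(z,0,1)[0],key=cv2.contourArea); w=np.array([onz("top",p+0.,.016)[:2] for p in cv2.convexHull(cs)[:,0]])
    r=least_squares(lambda q:np.hypot(*(w-q[:2]).T)-q[2],[*w.mean(0),.04],loss="soft_l1",f_scale=.001); print("coaster",k,r.x,np.abs(r.fun).max(),cv2.boundingRect(cs))
E
python3 - <<'E'
from coast import *
T=grab_frame("top");S=grab_frame("scene");cv2.imwrite("pics/top1.png",T);cv2.imwrite("pics/scene1.png",S)
coasters(T); print(manip.state()["tool_pos"])
E
```

```text
coaster red [ 0.5749 -0.0617  0.0399] 0.00042247079638991353 (339, 206, 41, 40)
coaster green [0.5427 0.0989 0.0394] 0.0005983454151794396 (255, 207, 41, 40)
[0.409  0.3559 0.2944]
```

View pics/top1.png

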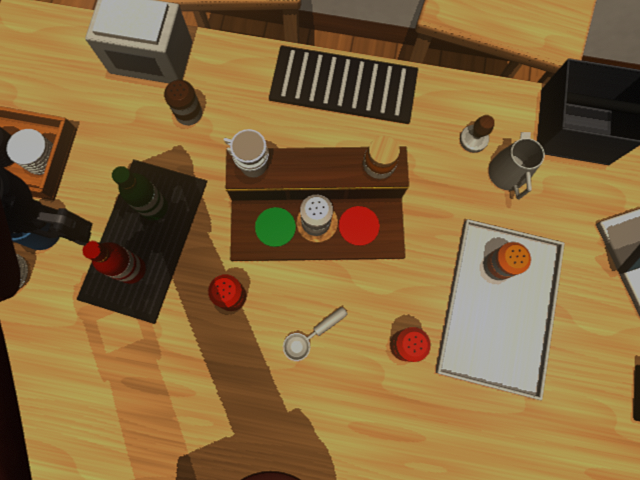

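Both bottles stand upright on the mat (green near (138,190), red near (112,262)). The bare coasters fit circles of radius 40 mm, as given. Next, the white shaker.

send_rows(
  rows=[
    {"x": 0.049, "y": 0.102, "z": 0, "wx": 0, "wy": 0, "wz": 0, "hand": 1},
    {"x": 0.098, "y": 0.203, "z": 0, "wx": 0, "wy": 0, "wz": 0, "hand": 1},
    {"x": 0.098, "y": 0.203, "z": 0, "wx": 0, "wy": 0, "wz": 0, "hand": 1},
    {"x": 0.098, "y": 0.203, "z": 0, "wx": 0, "wy": 0, "wz": 0, "hand": 1},
    {"x": 0.098, "y": 0.203, "z": 0, "wx": 0, "wy": 0, "wz": 0, "hand": 1},
    {"x": 0.098, "y": 0.203, "z": 0, "wx": 0, "wy": 0, "wz": 0, "hand": 1},
    {"x": 0.098, "y": 0.203, "z": 0, "wx": 0, "wy": 0, "wz": 0, "hand": 1},
    {"x": 0.098, "y": 0.203, "z": 0, "wx": 0, "wy": 0, "wz": 0, "hand": 1},
    {"x": 0.098, "y": 0.203, "z": 0, "wx": 0, "wy": 0, "wz": 0, "hand": 1},
    {"x": 0.098, "y": 0.203, "z": 0, "wx": 0, "wy": 0, "wz": 0, "hand": 1},
  ],
)

```text
time: 19.37
tool_pos: [0.5493, 0.0651, 0.2951]
tool_rot: [-0.0, 1.0, -0.0, -0.0]
contact_force: [0.7, 0.7, -0.2]
gripper_width: 0.999
grasp_force: 0.0
```

send_rows(
  rows=[
    {"x": 0.098, "y": 0.203, "z": 0, "wx": 0, "wy": 0, "wz": 0, "hand": 1},
    {"x": 0.046, "y": 0.102, "z": 0, "wx": 0, "wy": 0, "wz": 0, "hand": 1},
    {"x": 0, "y": 0, "z": 0.05, "wx": 0, "wy": 0, "wz": 0, "hand": 1},
    {"x": 0, "y": 0, "z": 0.12, "wx": 0, "wy": 0, "wz": 0, "hand": 1},
    {"x": 0, "y": 0, "z": 0.18, "wx": 0, "wy": 0, "wz": 0, "hand": 1},
    {"x": 0, "y": 0, "z": 0.18, "wx": 0, "wy": 0, "wz": 0, "hand": 1},
    {"x": 0, "y": 0, "z": 0.12, "wx": 0, "wy": 0, "wz": 0, "hand": 1},
    {"x": 0, "y": 0, "z": 0.05, "wx": 0, "wy": 0, "wz": 0, "hand": 1},
    {"x": 0, "y": 0, "z": 0, "wx": 0, "wy": 0, "wz": 0, "hand": 1},
    {"x": 0, "y": 0, "z": 0, "wx": 0, "wy": 0, "wz": 0, "hand": 1},
  ],
)

```text
time: 20.2
tool_pos: [0.5704, 0.0215, 0.1906]
tool_rot: [-0.0, 1.0, 0.0, -0.0]
contact_force: [0.0, 0.7, 0.8]
gripper_width: 0.999
grasp_force: 0.0
```

```bash
python3 - <<'E'
from h import *
s=manip.state();c=calibration("wrist");W=grab_frame("wrist");cv2.imwrite("pics/w1.png",W);print(s["tool_pos"],s["tool_rot"])
np.save("wc.npy",c,allow_pickle=True)
K=np.array(c["camera_matrix"])
for p in ([.570,.021,.108],[.570,.021,.016]): q=K@(np.array(c["R"])@p+c["t"]);print(q[:2]/q[2])
E
```

```text
[0.5704 0.0215 0.1906] [-0.0001  1.      0.0002 -0.    ]
[321.872  255.1944]
[321.7402 217.9507]
```

View pics/w1.png

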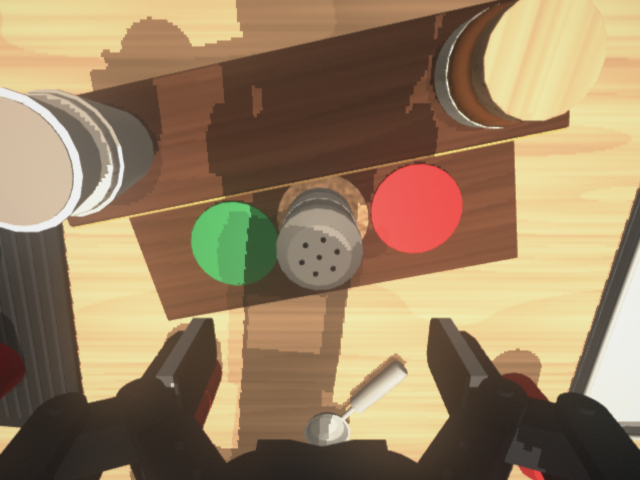

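The wrist view shows the white shaker's top at (320,257) against a predicted (322,255), with the coasters free on both sides. I descend and grip.

send_rows(
  rows=[
    {"x": 0, "y": 0, "z": 0.05, "wx": 0, "wy": 0, "wz": 0, "hand": 1},
    {"x": 0, "y": 0, "z": 0.12, "wx": 0, "wy": 0, "wz": 0, "hand": 1},
    {"x": 0, "y": 0, "z": 0.14, "wx": 0, "wy": 0, "wz": 0, "hand": 1},
    {"x": 0, "y": 0, "z": 0.14, "wx": 0, "wy": 0, "wz": 0, "hand": 1},
    {"x": 0, "y": 0, "z": 0.14, "wx": 0, "wy": 0, "wz": 0, "hand": 1},
    {"x": 0, "y": 0, "z": 0.14, "wx": 0, "wy": 0, "wz": 0, "hand": 1},
    {"x": 0, "y": 0, "z": 0.12, "wx": 0, "wy": 0, "wz": 0, "hand": 1},
    {"x": 0, "y": 0, "z": 0.07, "wx": 0, "wy": 0, "wz": 0, "hand": 1},
    {"x": 0, "y": 0, "z": 0.03, "wx": 0, "wy": 0, "wz": 0, "hand": 1},
    {"x": 0, "y": 0, "z": 0, "wx": 0, "wy": 0, "wz": 0, "hand": 1},
  ],
)

```text
time: 21.08
tool_pos: [0.5703, 0.021, 0.0474]
tool_rot: [-0.0, 1.0, -0.0, -0.0]
contact_force: [0.3, -0.4, -0.5]
gripper_width: 0.996
grasp_force: 0.0
```

send_rows(
  rows=[
    {"x": 0, "y": 0, "z": 0, "wx": 0, "wy": 0, "wz": 0, "hand": -1},
    {"x": 0, "y": 0, "z": 0, "wx": 0, "wy": 0, "wz": 0, "hand": -1},
    {"x": 0, "y": 0, "z": 0, "wx": 0, "wy": 0, "wz": 0, "hand": -1},
    {"x": 0, "y": 0, "z": 0, "wx": 0, "wy": 0, "wz": 0, "hand": -1},
    {"x": 0, "y": 0, "z": 0, "wx": 0, "wy": 0, "wz": 0, "hand": -1},
    {"x": 0, "y": 0, "z": 0, "wx": 0, "wy": 0, "wz": 0, "hand": -1},
    {"x": 0, "y": 0, "z": 0, "wx": 0, "wy": 0, "wz": 0, "hand": -1},
    {"x": 0, "y": 0, "z": 0, "wx": 0, "wy": 0, "wz": 0, "hand": -1},
    {"x": 0, "y": 0, "z": 0, "wx": 0, "wy": 0, "wz": 0, "hand": -1},
    {"x": 0, "y": 0, "z": 0, "wx": 0, "wy": 0, "wz": 0, "hand": -1},
  ],
)

```text
time: 21.92
tool_pos: [0.572, 0.0212, 0.05]
tool_rot: [-0.0, 1.0, -0.0, 0.002]
contact_force: [-0.9, 2.8, 5.3]
gripper_width: 0.679
grasp_force: 63.2
```

send_rows(
  rows=[
    {"x": 0, "y": 0, "z": -0.04, "wx": 0, "wy": 0, "wz": 0, "hand": -1},
    {"x": 0, "y": 0, "z": -0.08, "wx": 0, "wy": 0, "wz": 0, "hand": -1},
    {"x": 0, "y": 0, "z": -0.12, "wx": 0, "wy": 0, "wz": 0, "hand": -1},
    {"x": 0, "y": 0, "z": -0.15, "wx": 0, "wy": 0, "wz": 0, "hand": -1},
    {"x": 0, "y": 0, "z": -0.15, "wx": 0, "wy": 0, "wz": 0, "hand": -1},
    {"x": 0, "y": 0, "z": -0.15, "wx": 0, "wy": 0, "wz": 0, "hand": -1},
    {"x": 0, "y": 0, "z": -0.12, "wx": 0, "wy": 0, "wz": 0, "hand": -1},
    {"x": 0, "y": 0, "z": -0.08, "wx": 0, "wy": 0, "wz": 0, "hand": -1},
    {"x": 0, "y": 0, "z": -0.04, "wx": 0, "wy": 0, "wz": 0, "hand": -1},
    {"x": 0, "y": 0, "z": 0, "wx": 0, "wy": 0, "wz": 0, "hand": -1},
  ],
)

```text
time: 22.75
tool_pos: [0.5712, 0.0208, 0.1891]
tool_rot: [0.0, 1.0, -0.0, 0.001]
contact_force: [-0.5, -0.1, -1.6]
gripper_width: 0.676
grasp_force: 64.2
```

send_rows(
  rows=[
    {"x": -0.028, "y": 0.061, "z": 0, "wx": 0, "wy": 0, "wz": 0, "hand": -1},
    {"x": -0.048, "y": 0.106, "z": 0, "wx": 0, "wy": 0, "wz": 0, "hand": -1},
    {"x": -0.069, "y": 0.152, "z": 0, "wx": 0, "wy": 0, "wz": 0, "hand": -1},
    {"x": -0.069, "y": 0.152, "z": 0, "wx": 0, "wy": 0, "wz": 0, "hand": -1},
    {"x": -0.069, "y": 0.152, "z": 0, "wx": 0, "wy": 0, "wz": 0, "hand": -1},
    {"x": -0.069, "y": 0.152, "z": 0, "wx": 0, "wy": 0, "wz": 0, "hand": -1},
    {"x": -0.069, "y": 0.152, "z": 0, "wx": 0, "wy": 0, "wz": 0, "hand": -1},
    {"x": -0.069, "y": 0.152, "z": 0, "wx": 0, "wy": 0, "wz": 0, "hand": -1},
    {"x": -0.069, "y": 0.152, "z": 0, "wx": 0, "wy": 0, "wz": 0, "hand": -1},
    {"x": -0.069, "y": 0.152, "z": 0, "wx": 0, "wy": 0, "wz": 0, "hand": -1},
  ],
)

```text
time: 23.58
tool_pos: [0.4741, -0.1874, 0.1851]
tool_rot: [-0.001, 1.0, -0.0, -0.002]
contact_force: [0.9, 0.2, -2.2]
gripper_width: 0.675
grasp_force: 64.2
```

send_rows(
  rows=[
    {"x": -0.069, "y": 0.152, "z": 0, "wx": 0, "wy": 0, "wz": 0, "hand": -1},
    {"x": -0.069, "y": 0.152, "z": 0, "wx": 0, "wy": 0, "wz": 0, "hand": -1},
    {"x": -0.069, "y": 0.152, "z": 0, "wx": 0, "wy": 0, "wz": 0, "hand": -1},
    {"x": -0.069, "y": 0.152, "z": 0, "wx": 0, "wy": 0, "wz": 0, "hand": -1},
    {"x": -0.069, "y": 0.152, "z": 0, "wx": 0, "wy": 0, "wz": 0, "hand": -1},
    {"x": -0.069, "y": 0.152, "z": 0, "wx": 0, "wy": 0, "wz": 0, "hand": -1},
    {"x": -0.048, "y": 0.106, "z": 0, "wx": 0, "wy": 0, "wz": 0, "hand": -1},
    {"x": -0.028, "y": 0.061, "z": 0, "wx": 0, "wy": 0, "wz": 0, "hand": -1},
    {"x": 0, "y": 0, "z": 0, "wx": 0, "wy": 0, "wz": 0, "hand": -1},
    {"x": 0, "y": 0, "z": 0, "wx": 0, "wy": 0, "wz": 0, "hand": -1},
  ],
)

```text
time: 24.42
tool_pos: [0.4021, -0.3478, 0.1861]
tool_rot: [-0.001, 1.0, -0.001, -0.001]
contact_force: [-0.5, 0.6, -0.6]
gripper_width: 0.678
grasp_force: 64.3
```

send_rows(
  rows=[
    {"x": 0, "y": 0, "z": 0.05, "wx": 0, "wy": 0, "wz": 0, "hand": -1},
    {"x": 0, "y": 0, "z": 0.1, "wx": 0, "wy": 0, "wz": 0, "hand": -1},
    {"x": 0, "y": 0, "z": 0.15, "wx": 0, "wy": 0, "wz": 0, "hand": -1},
    {"x": 0, "y": 0, "z": 0.16, "wx": 0, "wy": 0, "wz": 0, "hand": -1},
    {"x": 0, "y": 0, "z": 0.16, "wx": 0, "wy": 0, "wz": 0, "hand": -1},
    {"x": 0, "y": 0, "z": 0.15, "wx": 0, "wy": 0, "wz": 0, "hand": -1},
    {"x": 0, "y": 0, "z": 0.1, "wx": 0, "wy": 0, "wz": 0, "hand": -1},
    {"x": 0, "y": 0, "z": 0.06, "wx": 0, "wy": 0, "wz": 0, "hand": -1},
    {"x": 0, "y": 0, "z": 0.04, "wx": 0, "wy": 0, "wz": 0, "hand": -1},
    {"x": 0, "y": 0, "z": 0, "wx": 0, "wy": 0, "wz": 0, "hand": -1},
  ],
)

```text
time: 25.25
tool_pos: [0.4025, -0.3471, 0.0405]
tool_rot: [-0.001, 1.0, 0.0, -0.001]
contact_force: [0.0, 0.4, -2.5]
gripper_width: 0.679
grasp_force: 64.3
```

send_rows(
  rows=[
    {"x": 0, "y": 0, "z": 0, "wx": 0, "wy": 0, "wz": 0, "hand": -1},
    {"x": 0, "y": 0, "z": 0.007, "wx": 0, "wy": 0, "wz": 0, "hand": -1},
    {"x": 0, "y": 0, "z": 0.007, "wx": 0, "wy": 0, "wz": 0, "hand": -1},
    {"x": 0, "y": 0, "z": 0.007, "wx": 0, "wy": 0, "wz": 0, "hand": -1},
    {"x": 0, "y": 0, "z": 0.007, "wx": 0, "wy": 0, "wz": 0, "hand": -1},
    {"x": 0, "y": 0, "z": 0, "wx": 0, "wy": 0, "wz": 0, "hand": -1},
    {"x": 0, "y": 0, "z": 0, "wx": 0, "wy": 0, "wz": 0, "hand": -1},
    {"x": 0, "y": 0, "z": 0, "wx": 0, "wy": 0, "wz": 0, "hand": -1},
    {"x": 0, "y": 0, "z": 0, "wx": 0, "wy": 0, "wz": 0, "hand": -1},
    {"x": 0, "y": 0, "z": 0, "wx": 0, "wy": 0, "wz": 0, "hand": -1},
  ],
)

```text
time: 26.08
tool_pos: [0.4029, -0.3486, 0.038]
tool_rot: [0.0, 1.0, -0.0, 0.0]
contact_force: [-0.4, -0.5, -0.2]
gripper_width: 0.675
grasp_force: 64.2
```

send_rows(
  rows=[
    {"x": 0, "y": 0, "z": 0.005, "wx": 0, "wy": 0, "wz": 0, "hand": -1},
    {"x": 0, "y": 0, "z": 0, "wx": 0, "wy": 0, "wz": 0, "hand": 1},
    {"x": 0, "y": 0, "z": 0, "wx": 0, "wy": 0, "wz": 0, "hand": 1},
    {"x": 0, "y": 0, "z": 0, "wx": 0, "wy": 0, "wz": 0, "hand": 1},
    {"x": 0, "y": 0, "z": 0, "wx": 0, "wy": 0, "wz": 0, "hand": 1},
    {"x": 0, "y": 0, "z": 0, "wx": 0, "wy": 0, "wz": 0, "hand": 1},
    {"x": 0, "y": 0, "z": 0, "wx": 0, "wy": 0, "wz": 0, "hand": 1},
    {"x": 0, "y": 0, "z": 0, "wx": 0, "wy": 0, "wz": 0, "hand": 1},
    {"x": 0, "y": 0, "z": -0.06, "wx": 0, "wy": 0, "wz": 0, "hand": 1},
    {"x": 0, "y": 0, "z": -0.14, "wx": 0, "wy": 0, "wz": 0, "hand": 1},
  ],
)

```text
time: 26.92
tool_pos: [0.401, -0.3463, 0.0645]
tool_rot: [-0.003, 1.0, -0.0, -0.002]
contact_force: [0.1, 0.6, -0.4]
gripper_width: 0.999
grasp_force: 0.0
```

send_rows(
  rows=[
    {"x": 0, "y": 0, "z": -0.15, "wx": 0, "wy": 0, "wz": 0, "hand": 1},
    {"x": 0, "y": 0, "z": -0.15, "wx": 0, "wy": 0, "wz": 0, "hand": 1},
    {"x": 0, "y": 0, "z": -0.15, "wx": 0, "wy": 0, "wz": 0, "hand": 1},
    {"x": 0, "y": 0, "z": -0.15, "wx": 0, "wy": 0, "wz": 0, "hand": 1},
    {"x": 0, "y": 0, "z": -0.15, "wx": 0, "wy": 0, "wz": 0, "hand": 1},
    {"x": 0.1, "y": 0, "z": -0.05, "wx": 0, "wy": 0, "wz": 0, "hand": 1},
    {"x": 0.2, "y": -0.02, "z": 0, "wx": 0, "wy": 0, "wz": 0, "hand": 1},
    {"x": 0.2, "y": -0.02, "z": 0, "wx": 0, "wy": 0, "wz": 0, "hand": 1},
    {"x": 0.1, "y": 0, "z": 0, "wx": 0, "wy": 0, "wz": 0, "hand": 1},
    {"x": 0, "y": 0, "z": 0, "wx": 0, "wy": 0, "wz": 0, "hand": 1},
  ],
)

```text
time: 27.75
tool_pos: [0.4951, -0.342, 0.1878]
tool_rot: [0.0, 1.0, 0.001, 0.001]
contact_force: [-0.7, -0.0, -0.6]
gripper_width: 1.002
grasp_force: 0.0
```

```bash
python3 - <<'E'
from h import *
s=manip.state();c=calibration("wrist");W=grab_frame("wrist");T=grab_frame("top");cv2.imwrite("pics/w2.png",np.hstack([cv2.resize(W,(400,300)),cv2.resize(T,(400,300))]));cv2.imwrite("pics/w2f.png",W);print(s["tool_pos"])
m,b=blobs(W,"orange",None,1500)
for k in b[:4]: p=cen(k);e=cv2.minEnclosingCircle(k);print(p,e,cv2.contourArea(k),onz("wrist",p,.085,c),onz("wrist",e[0],.085,c))
K=np.array(c["camera_matrix"])
for z in (.096,.08): q=K@(np.array(c["R"])@[.547,-.3395,z]+c["t"]);print(q[:2]/q[2])
# cork coaster from top view
H=cv2.cvtColor(T,cv2.COLOR_BGR2HSV).astype(int); print(H[224,310],H[232,318],H[215,318],H[250,318],H[222,340])
cv2.imwrite("pics/top2.png",T)
E
```

```text
[ 0.4951 -0.342   0.1878]
[317.1602 171.2864]
[317.4008 167.8872]
[ 15 177 187] [ 15 176 193] [ 16 170 199] [ 12 196  95] [  2 239 204]
```

View pics/w2.png

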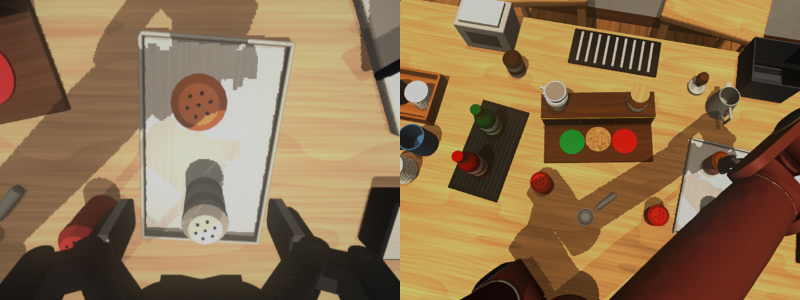

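White stands on the tray, and the cork coaster is bare in the top view near (318,222). I now measure orange precisely in the wrist image (lid around (318,163)) and fit the cork coaster.

```bash
python3 - <<'E'
from h import *
from scipy.optimize import least_squares
from coast import coasters
W=cv2.imread("pics/w2f.png");T=cv2.imread("pics/top2.png");c=calibration("wrist")
H=cv2.cvtColor(W,cv2.COLOR_BGR2HSV).astype(int)
m=((H[...,1]>110)&(H[...,0]<22)).astype(np.uint8)*255;z=np.zeros_like(m);z[100:220,255:385]=m[100:220,255:385]
z=cv2.morphologyEx(z,cv2.MORPH_CLOSE,np.ones((9,9)))
k=max(cv2.findContours(z,0,1)[0],key=cv2.contourArea);e=cv2.minEnclosingCircle(k);p=cen(cv2.convexHull(k));print(e,p,cv2.boundingRect(k))
for zz in (.072,.084,.096): print(zz,onz("wrist",p,zz,c))
f=c["camera_matrix"][0][0];print("f",f,"cam z",ray("wrist",p,c)[0])
x,y,w,h=cv2.boundingRect(k)
L=onz("wrist",(x,p[1]),.078,c);Rr=onz("wrist",(x+w,p[1]),.078,c);U=onz("wrist",(p[0],y),.084,c);D=onz("wrist",(p[0],y+h),.084,c);print(L,Rr,U,D)
H=cv2.cvtColor(T,cv2.COLOR_BGR2HSV).astype(int)
m=((H[...,2]>140)&(H[...,0]>8)&(H[...,0]<25)).astype(np.uint8)*255;z=np.zeros_like(m);z[198:246,294:342]=m[198:246,294:342]
z=cv2.morphologyEx(z,cv2.MORPH_CLOSE,np.ones((5,5)))
k=max(cv2.findContours(z,0,1)[0],key=cv2.contourArea);w=np.array([onz("top",q+0.,.016)[:2] for q in cv2.convexHull(k)[:,0]])
r=least_squares(lambda q:np.hypot(*(w-q[:2]).T)-q[2],[*w.mean(0),.04],loss="soft_l1",f_scale=.001);print("cork",r.x,np.abs(r.fun).max(),cv2.boundingRect(k));coasters(T)
cv2.imwrite("pics/w2c.png",cv2.resize(W[90:230,240:400],None,fx=4,fy=4,interpolation=2))
E
```

```text
((317.8892517089844, 163.01007080078125), 45.568389892578125) (317.84265771526, 163.03021099744245) (273, 118, 90, 91)
0.072 [ 0.5467 -0.3399  0.072 ]
0.084 [ 0.5481 -0.34    0.084 ]
0.096 [ 0.5496 -0.3401  0.096 ]
f 372.87810432555295 cam z [ 0.5775 -0.3423  0.329 ]
[ 0.5474 -0.3103  0.078 ] [ 0.5474 -0.3699  0.078 ] [ 0.5757 -0.3401  0.084 ] [ 0.5177 -0.3399  0.084 ]
cork [0.5668 0.0202 0.0401] 0.00044448364725772904 (297, 203, 41, 39)
coaster red [ 0.5748 -0.0617  0.04  ] 0.0003400051152987957 (339, 206, 41, 40)
coaster green [0.5426 0.0989 0.0394] 0.0005998404315412237 (255, 207, 41, 40)
```

View pics/w2c.png

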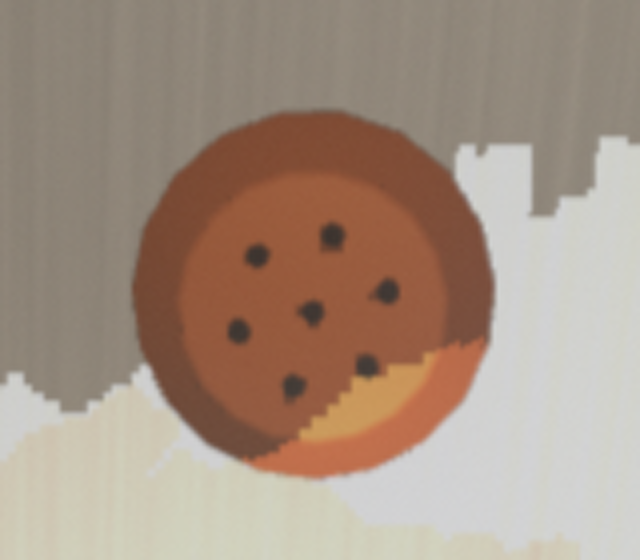

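Orange is at (0.547,-0.340) from both methods, with a 60 mm lid as given. Cork is at about (0.5675,0.020). I move over and grip.

send_rows(
  rows=[
    {"x": 0.08, "y": -0.013, "z": 0, "wx": 0, "wy": 0, "wz": 0, "hand": 1},
    {"x": 0.13, "y": 0, "z": 0, "wx": 0, "wy": 0, "wz": 0, "hand": 1},
    {"x": 0.1, "y": 0, "z": 0, "wx": 0, "wy": 0, "wz": 0, "hand": 1},
    {"x": 0.037, "y": 0, "z": 0, "wx": 0, "wy": 0, "wz": 0, "hand": 1},
    {"x": 0, "y": 0, "z": 0, "wx": 0, "wy": 0, "wz": 0, "hand": 1},
    {"x": 0, "y": 0, "z": 0, "wx": 0, "wy": 0, "wz": 0, "hand": 1},
    {"x": 0, "y": 0, "z": 0.05, "wx": 0, "wy": 0, "wz": 0, "hand": 1},
    {"x": 0, "y": 0, "z": 0.1, "wx": 0, "wy": 0, "wz": 0, "hand": 1},
    {"x": 0, "y": 0, "z": 0.12, "wx": 0, "wy": 0, "wz": 0, "hand": 1},
    {"x": 0, "y": 0, "z": 0.12, "wx": 0, "wy": 0, "wz": 0, "hand": 1},
  ],
)

```text
time: 28.68
tool_pos: [0.5439, -0.3403, 0.1266]
tool_rot: [-0.0, 1.0, -0.0, -0.0]
contact_force: [-0.4, -0.2, -0.4]
gripper_width: 0.999
grasp_force: 0.0
```

send_rows(
  rows=[
    {"x": 0, "y": 0, "z": 0.12, "wx": 0, "wy": 0, "wz": 0, "hand": 1},
    {"x": 0, "y": 0, "z": 0.12, "wx": 0, "wy": 0, "wz": 0, "hand": 1},
    {"x": 0, "y": 0, "z": 0.12, "wx": 0, "wy": 0, "wz": 0, "hand": 1},
    {"x": 0, "y": 0, "z": 0.12, "wx": 0, "wy": 0, "wz": 0, "hand": 1},
    {"x": 0, "y": 0, "z": 0.08, "wx": 0, "wy": 0, "wz": 0, "hand": 1},
    {"x": 0, "y": 0, "z": 0.04, "wx": 0, "wy": 0, "wz": 0, "hand": 1},
    {"x": 0, "y": 0, "z": 0.02, "wx": 0, "wy": 0, "wz": 0, "hand": 1},
    {"x": 0, "y": 0, "z": 0, "wx": 0, "wy": 0, "wz": 0, "hand": 1},
    {"x": 0, "y": 0, "z": 0, "wx": 0, "wy": 0, "wz": 0, "hand": 1},
    {"x": 0, "y": 0, "z": 0, "wx": 0, "wy": 0, "wz": 0, "hand": 1},
  ],
)

```text
time: 29.52
tool_pos: [0.5456, -0.341, 0.0368]
tool_rot: [0.001, 1.0, -0.0, 0.001]
contact_force: [0.8, -0.2, 0.9]
gripper_width: 1.002
grasp_force: 0.0
```

send_rows(
  rows=[
    {"x": 0, "y": 0, "z": 0, "wx": 0, "wy": 0, "wz": 0, "hand": -1},
    {"x": 0, "y": 0, "z": 0, "wx": 0, "wy": 0, "wz": 0, "hand": -1},
    {"x": 0, "y": 0, "z": 0, "wx": 0, "wy": 0, "wz": 0, "hand": -1},
    {"x": 0, "y": 0, "z": 0, "wx": 0, "wy": 0, "wz": 0, "hand": -1},
    {"x": 0, "y": 0, "z": 0, "wx": 0, "wy": 0, "wz": 0, "hand": -1},
    {"x": 0, "y": 0, "z": 0, "wx": 0, "wy": 0, "wz": 0, "hand": -1},
    {"x": 0, "y": 0, "z": 0, "wx": 0, "wy": 0, "wz": 0, "hand": -1},
    {"x": 0, "y": 0, "z": 0, "wx": 0, "wy": 0, "wz": 0, "hand": -1},
    {"x": 0, "y": 0, "z": 0, "wx": 0, "wy": 0, "wz": 0, "hand": -1},
    {"x": 0, "y": 0, "z": 0, "wx": 0, "wy": 0, "wz": 0, "hand": -1},
  ],
)

```text
time: 30.35
tool_pos: [0.5454, -0.3406, 0.0366]
tool_rot: [0.0, 1.0, -0.0, 0.001]
contact_force: [-0.6, 1.7, 6.1]
gripper_width: 0.676
grasp_force: 63.4
```

send_rows(
  rows=[
    {"x": 0, "y": 0, "z": -0.04, "wx": 0, "wy": 0, "wz": 0, "hand": -1},
    {"x": 0, "y": 0, "z": -0.08, "wx": 0, "wy": 0, "wz": 0, "hand": -1},
    {"x": 0, "y": 0, "z": -0.12, "wx": 0, "wy": 0, "wz": 0, "hand": -1},
    {"x": 0, "y": 0, "z": -0.16, "wx": 0, "wy": 0, "wz": 0, "hand": -1},
    {"x": 0, "y": 0, "z": -0.16, "wx": 0, "wy": 0, "wz": 0, "hand": -1},
    {"x": 0, "y": 0, "z": -0.16, "wx": 0, "wy": 0, "wz": 0, "hand": -1},
    {"x": 0, "y": 0, "z": -0.12, "wx": 0, "wy": 0, "wz": 0, "hand": -1},
    {"x": 0, "y": 0, "z": -0.08, "wx": 0, "wy": 0, "wz": 0, "hand": -1},
    {"x": 0, "y": 0, "z": -0.04, "wx": 0, "wy": 0, "wz": 0, "hand": -1},
    {"x": 0, "y": 0, "z": 0, "wx": 0, "wy": 0, "wz": 0, "hand": -1},
  ],
)

```text
time: 31.18
tool_pos: [0.5453, -0.3408, 0.1811]
tool_rot: [0.001, 1.0, -0.0, 0.001]
contact_force: [0.1, -0.7, -2.3]
gripper_width: 0.675
grasp_force: 64.2
```

send_rows(
  rows=[
    {"x": 0.005, "y": -0.068, "z": 0, "wx": 0, "wy": 0, "wz": 0, "hand": -1},
    {"x": 0.01, "y": -0.119, "z": 0, "wx": 0, "wy": 0, "wz": 0, "hand": -1},
    {"x": 0.01, "y": -0.169, "z": 0, "wx": 0, "wy": 0, "wz": 0, "hand": -1},
    {"x": 0.01, "y": -0.169, "z": 0, "wx": 0, "wy": 0, "wz": 0, "hand": -1},
    {"x": 0.01, "y": -0.169, "z": 0, "wx": 0, "wy": 0, "wz": 0, "hand": -1},
    {"x": 0.01, "y": -0.169, "z": 0, "wx": 0, "wy": 0, "wz": 0, "hand": -1},
    {"x": 0.01, "y": -0.169, "z": 0, "wx": 0, "wy": 0, "wz": 0, "hand": -1},
    {"x": 0.01, "y": -0.169, "z": 0, "wx": 0, "wy": 0, "wz": 0, "hand": -1},
    {"x": 0.01, "y": -0.169, "z": 0, "wx": 0, "wy": 0, "wz": 0, "hand": -1},
    {"x": 0.01, "y": -0.169, "z": 0, "wx": 0, "wy": 0, "wz": 0, "hand": -1},
  ],
)

```text
time: 32.02
tool_pos: [0.5577, -0.1063, 0.1774]
tool_rot: [-0.001, 1.0, 0.0, -0.002]
contact_force: [1.0, 0.3, -1.6]
gripper_width: 0.671
grasp_force: 64.3
```

send_rows(
  rows=[
    {"x": 0.01, "y": -0.169, "z": 0, "wx": 0, "wy": 0, "wz": 0, "hand": -1},
    {"x": 0.01, "y": -0.169, "z": 0, "wx": 0, "wy": 0, "wz": 0, "hand": -1},
    {"x": 0.01, "y": -0.169, "z": 0, "wx": 0, "wy": 0, "wz": 0, "hand": -1},
    {"x": 0.01, "y": -0.169, "z": 0, "wx": 0, "wy": 0, "wz": 0, "hand": -1},
    {"x": 0.006, "y": -0.121, "z": 0, "wx": 0, "wy": 0, "wz": 0, "hand": -1},
    {"x": 0, "y": -0.07, "z": 0, "wx": 0, "wy": 0, "wz": 0, "hand": -1},
    {"x": 0, "y": 0, "z": 0, "wx": 0, "wy": 0, "wz": 0, "hand": -1},
    {"x": 0, "y": 0, "z": 0, "wx": 0, "wy": 0, "wz": 0, "hand": -1},
    {"x": 0, "y": 0, "z": 0, "wx": 0, "wy": 0, "wz": 0, "hand": -1},
    {"x": 0, "y": 0, "z": 0, "wx": 0, "wy": 0, "wz": 0, "hand": -1},
  ],
)

```text
time: 32.85
tool_pos: [0.5658, 0.0196, 0.1791]
tool_rot: [0.0, 1.0, -0.001, -0.0]
contact_force: [0.8, -1.0, -2.1]
gripper_width: 0.671
grasp_force: 64.3
```

send_rows(
  rows=[
    {"x": 0.005, "y": -0.004, "z": 0.05, "wx": 0, "wy": 0, "wz": 0, "hand": -1},
    {"x": 0, "y": 0, "z": 0.1, "wx": 0, "wy": 0, "wz": 0, "hand": -1},
    {"x": 0, "y": 0, "z": 0.13, "wx": 0, "wy": 0, "wz": 0, "hand": -1},
    {"x": 0, "y": 0, "z": 0.13, "wx": 0, "wy": 0, "wz": 0, "hand": -1},
    {"x": 0, "y": 0, "z": 0.13, "wx": 0, "wy": 0, "wz": 0, "hand": -1},
    {"x": 0, "y": 0, "z": 0.12, "wx": 0, "wy": 0, "wz": 0, "hand": -1},
    {"x": 0, "y": 0, "z": 0.09, "wx": 0, "wy": 0, "wz": 0, "hand": -1},
    {"x": 0, "y": 0, "z": 0.06, "wx": 0, "wy": 0, "wz": 0, "hand": -1},
    {"x": 0, "y": 0, "z": 0.03, "wx": 0, "wy": 0, "wz": 0, "hand": -1},
    {"x": 0, "y": 0, "z": 0, "wx": 0, "wy": 0, "wz": 0, "hand": -1},
  ],
)

```text
time: 33.68
tool_pos: [0.5662, 0.0209, 0.0524]
tool_rot: [-0.0, 1.0, -0.0, -0.001]
contact_force: [-0.8, -1.0, -2.3]
gripper_width: 0.671
grasp_force: 64.3
```

send_rows(
  rows=[
    {"x": 0, "y": 0, "z": 0, "wx": 0, "wy": 0, "wz": 0, "hand": -1},
    {"x": 0, "y": 0, "z": 0.007, "wx": 0, "wy": 0, "wz": 0, "hand": -1},
    {"x": 0, "y": 0, "z": 0.007, "wx": 0, "wy": 0, "wz": 0, "hand": -1},
    {"x": 0, "y": 0, "z": 0.007, "wx": 0, "wy": 0, "wz": 0, "hand": -1},
    {"x": 0, "y": 0, "z": 0, "wx": 0, "wy": 0, "wz": 0, "hand": -1},
    {"x": 0, "y": 0, "z": 0, "wx": 0, "wy": 0, "wz": 0, "hand": -1},
    {"x": 0, "y": 0, "z": 0, "wx": 0, "wy": 0, "wz": 0, "hand": -1},
    {"x": 0, "y": 0, "z": 0, "wx": 0, "wy": 0, "wz": 0, "hand": -1},
    {"x": 0, "y": 0, "z": 0, "wx": 0, "wy": 0, "wz": 0, "hand": -1},
    {"x": 0, "y": 0, "z": 0, "wx": 0, "wy": 0, "wz": 0, "hand": -1},
  ],
)

```text
time: 34.52
tool_pos: [0.5668, 0.0211, 0.0503]
tool_rot: [0.0, 1.0, -0.0, 0.0]
contact_force: [-0.2, -0.5, -2.4]
gripper_width: 0.667
grasp_force: 64.3
```

send_rows(
  rows=[
    {"x": 0, "y": 0, "z": 0.006, "wx": 0, "wy": 0, "wz": 0, "hand": -1},
    {"x": 0, "y": 0, "z": 0.006, "wx": 0, "wy": 0, "wz": 0, "hand": -1},
    {"x": 0, "y": 0, "z": 0, "wx": 0, "wy": 0, "wz": 0, "hand": -1},
    {"x": 0, "y": 0, "z": 0, "wx": 0, "wy": 0, "wz": 0, "hand": -1},
    {"x": 0, "y": 0, "z": 0, "wx": 0, "wy": 0, "wz": 0, "hand": -1},
    {"x": 0, "y": 0, "z": 0, "wx": 0, "wy": 0, "wz": 0, "hand": -1},
    {"x": 0, "y": 0, "z": 0, "wx": 0, "wy": 0, "wz": 0, "hand": -1},
    {"x": 0, "y": 0, "z": 0, "wx": 0, "wy": 0, "wz": 0, "hand": -1},
    {"x": 0, "y": 0, "z": 0, "wx": 0, "wy": 0, "wz": 0, "hand": -1},
    {"x": 0, "y": 0, "z": 0, "wx": 0, "wy": 0, "wz": 0, "hand": -1},
  ],
)

```text
time: 35.35
tool_pos: [0.5669, 0.0211, 0.0487]
tool_rot: [-0.0, 1.0, -0.0, 0.0]
contact_force: [-0.2, 0.6, 2.0]
gripper_width: 0.669
grasp_force: 64.3
```

```bash
python3 - <<'E'
from h import *
T=grab_frame("top");S=grab_frame("scene")
cv2.imwrite("pics/ck.png",np.hstack([cv2.resize(S[180:330,240:440],(533,400),interpolation=2),cv2.resize(T[170:270,265:332],(267,400),interpolation=2)]))
E
```

```text
(no output)
```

View pics/ck.png

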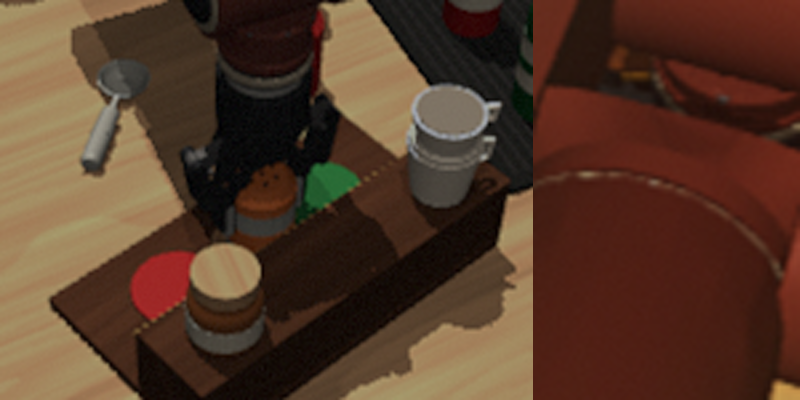

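The scene crop shows the orange shaker upright between the fingers on the cork, and the force reads contact. I release it, rise, and head for the green bottle on the mat.

send_rows(
  rows=[
    {"x": 0, "y": 0, "z": 0, "wx": 0, "wy": 0, "wz": 0, "hand": 1},
    {"x": 0, "y": 0, "z": 0, "wx": 0, "wy": 0, "wz": 0, "hand": 1},
    {"x": 0, "y": 0, "z": 0, "wx": 0, "wy": 0, "wz": 0, "hand": 1},
    {"x": 0, "y": 0, "z": 0, "wx": 0, "wy": 0, "wz": 0, "hand": 1},
    {"x": 0, "y": 0, "z": 0, "wx": 0, "wy": 0, "wz": 0, "hand": 1},
    {"x": 0, "y": 0, "z": 0, "wx": 0, "wy": 0, "wz": 0, "hand": 1},
    {"x": 0, "y": 0, "z": 0, "wx": 0, "wy": 0, "wz": 0, "hand": 1},
    {"x": 0, "y": 0, "z": -0.06, "wx": 0, "wy": 0, "wz": 0, "hand": 1},
    {"x": 0, "y": 0, "z": -0.14, "wx": 0, "wy": 0, "wz": 0, "hand": 1},
    {"x": 0, "y": 0, "z": -0.15, "wx": 0, "wy": 0, "wz": 0, "hand": 1},
  ],
)

```text
time: 36.28
tool_pos: [0.5656, 0.0212, 0.1006]
tool_rot: [-0.0, 1.0, -0.0, -0.002]
contact_force: [0.4, 1.2, 0.5]
gripper_width: 1.004
grasp_force: 0.0
```

send_rows(
  rows=[
    {"x": 0, "y": 0, "z": -0.2, "wx": 0, "wy": 0, "wz": 0, "hand": 1},
    {"x": 0, "y": 0, "z": -0.2, "wx": 0, "wy": 0, "wz": 0, "hand": 1},
    {"x": 0, "y": 0, "z": -0.2, "wx": 0, "wy": 0, "wz": 0, "hand": 1},
    {"x": 0, "y": 0, "z": -0.2, "wx": 0, "wy": 0, "wz": 0, "hand": 1},
    {"x": 0, "y": 0, "z": -0.2, "wx": 0, "wy": 0, "wz": 0, "hand": 1},
    {"x": 0, "y": 0, "z": -0.2, "wx": 0, "wy": 0, "wz": 0, "hand": 1},
    {"x": 0, "y": 0, "z": -0.1, "wx": 0, "wy": 0, "wz": 0, "hand": 1},
    {"x": -0.016, "y": -0.07, "z": 0, "wx": 0, "wy": 0, "wz": 0, "hand": 1},
    {"x": -0.016, "y": -0.2, "z": 0, "wx": 0, "wy": 0, "wz": 0, "hand": 1},
    {"x": -0.016, "y": -0.2, "z": 0, "wx": 0, "wy": 0, "wz": 0, "hand": 1},
  ],
)

```text
time: 37.12
tool_pos: [0.559, 0.0922, 0.2956]
tool_rot: [-0.0, 1.0, -0.001, -0.0]
contact_force: [0.3, -0.1, -0.7]
gripper_width: 0.999
grasp_force: 0.0
```

send_rows(
  rows=[
    {"x": -0.016, "y": -0.2, "z": 0, "wx": 0, "wy": 0, "wz": 0, "hand": 1},
    {"x": -0.016, "y": -0.2, "z": 0, "wx": 0, "wy": 0, "wz": 0, "hand": 1},
    {"x": -0.016, "y": -0.2, "z": 0, "wx": 0, "wy": 0, "wz": 0, "hand": 1},
    {"x": -0.016, "y": -0.2, "z": 0, "wx": 0, "wy": 0, "wz": 0, "hand": 1},
    {"x": -0.016, "y": -0.2, "z": 0, "wx": 0, "wy": 0, "wz": 0, "hand": 1},
    {"x": -0.016, "y": -0.2, "z": 0, "wx": 0, "wy": 0, "wz": 0, "hand": 1},
    {"x": -0.016, "y": -0.2, "z": 0, "wx": 0, "wy": 0, "wz": 0, "hand": 1},
    {"x": -0.016, "y": -0.2, "z": 0, "wx": 0, "wy": 0, "wz": 0, "hand": 1},
    {"x": 0, "y": -0.073, "z": 0, "wx": 0, "wy": 0, "wz": 0, "hand": 1},
    {"x": 0, "y": 0, "z": 0, "wx": 0, "wy": 0, "wz": 0, "hand": 1},
  ],
)

```text
time: 37.95
tool_pos: [0.539, 0.3448, 0.2944]
tool_rot: [0.0, 1.0, 0.002, -0.001]
contact_force: [0.7, -0.7, -0.0]
gripper_width: 1.001
grasp_force: 0.0
```

```bash
python3 - <<'E'
from h import *
T=grab_frame("top");S=grab_frame("scene");s=manip.state();cv2.imwrite("pics/top3.png",T);cv2.imwrite("pics/scene3.png",S);print(s["tool_pos"])
m,b=blobs(T,"orange",(295,190,345,240)); m2,b2=blobs(S,"orange",(300,220,370,280))
for n,bb in (("top",b),("scene",b2)): print(n,[(cen(k),cv2.boundingRect(k),cv2.contourArea(k)) for k in bb[:3]])
a=np.hstack([cv2.resize(T[170:270,225:415],(570,300),interpolation=2),np.zeros((300,10,3),np.uint8)])
a2=cv2.resize(S[180:300,270:460],(580,366),interpolation=2)
cv2.imwrite("pics/c3.png",np.vstack([a,a2])[:600])
E
```

```text
[0.5399 0.3422 0.295 ]
top [((316.90341244538905, 218.15432754752626), (297, 195, 41, 45), 1411.5)]
scene [((337.2122122122122, 248.19119119119117), (325, 239, 25, 19), 333.0)]
```

View pics/c3.png

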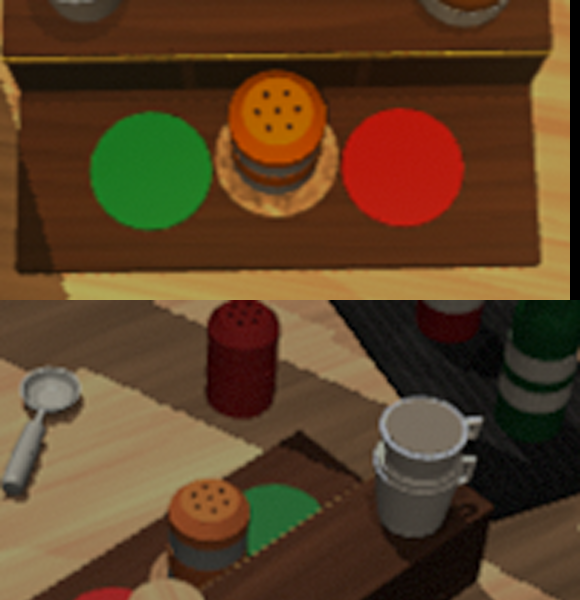

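Orange stands upright on the cork, about 2 mm from its centre. Now I pick up the green bottle again.

send_rows(
  rows=[
    {"x": 0.003, "y": -0.003, "z": 0.05, "wx": 0, "wy": 0, "wz": 0, "hand": 1},
    {"x": 0, "y": 0, "z": 0.13, "wx": 0, "wy": 0, "wz": 0, "hand": 1},
    {"x": 0, "y": 0, "z": 0.13, "wx": 0, "wy": 0, "wz": 0, "hand": 1},
    {"x": 0, "y": 0, "z": 0.13, "wx": 0, "wy": 0, "wz": 0, "hand": 1},
    {"x": 0, "y": 0, "z": 0.13, "wx": 0, "wy": 0, "wz": 0, "hand": 1},
    {"x": 0, "y": 0, "z": 0.13, "wx": 0, "wy": 0, "wz": 0, "hand": 1},
    {"x": 0, "y": 0, "z": 0.13, "wx": 0, "wy": 0, "wz": 0, "hand": 1},
    {"x": 0, "y": 0, "z": 0.08, "wx": 0, "wy": 0, "wz": 0, "hand": 1},
    {"x": 0, "y": 0, "z": 0.03, "wx": 0, "wy": 0, "wz": 0, "hand": 1},
    {"x": 0, "y": 0, "z": 0, "wx": 0, "wy": 0, "wz": 0, "hand": 1},
  ],
)

```text
time: 38.88
tool_pos: [0.5403, 0.3418, 0.1533]
tool_rot: [0.001, 1.0, -0.001, -0.001]
contact_force: [-0.1, -0.5, -0.3]
gripper_width: 1.005
grasp_force: 0.0
```

send_rows(
  rows=[
    {"x": 0, "y": 0, "z": 0, "wx": 0, "wy": 0, "wz": 0, "hand": -1},
    {"x": 0, "y": 0, "z": 0, "wx": 0, "wy": 0, "wz": 0, "hand": -1},
    {"x": 0, "y": 0, "z": 0, "wx": 0, "wy": 0, "wz": 0, "hand": -1},
    {"x": 0, "y": 0, "z": 0, "wx": 0, "wy": 0, "wz": 0, "hand": -1},
    {"x": 0, "y": 0, "z": 0, "wx": 0, "wy": 0, "wz": 0, "hand": -1},
    {"x": 0, "y": 0, "z": 0, "wx": 0, "wy": 0, "wz": 0, "hand": -1},
    {"x": 0, "y": 0, "z": 0, "wx": 0, "wy": 0, "wz": 0, "hand": -1},
    {"x": 0, "y": 0, "z": 0, "wx": 0, "wy": 0, "wz": 0, "hand": -1},
    {"x": 0, "y": 0, "z": 0, "wx": 0, "wy": 0, "wz": 0, "hand": -1},
    {"x": 0, "y": 0, "z": 0, "wx": 0, "wy": 0, "wz": 0, "hand": -1},
  ],
)

```text
time: 39.72
tool_pos: [0.5415, 0.3436, 0.1562]
tool_rot: [-0.001, 1.0, -0.0, 0.001]
contact_force: [0.4, 1.1, 5.2]
gripper_width: 0.334
grasp_force: 59.3
```

send_rows(
  rows=[
    {"x": 0, "y": 0, "z": -0.04, "wx": 0, "wy": 0, "wz": 0, "hand": -1},
    {"x": 0, "y": 0, "z": -0.08, "wx": 0, "wy": 0, "wz": 0, "hand": -1},
    {"x": 0, "y": 0, "z": -0.1, "wx": 0, "wy": 0, "wz": 0, "hand": -1},
    {"x": 0, "y": 0, "z": -0.1, "wx": 0, "wy": 0, "wz": 0, "hand": -1},
    {"x": 0, "y": 0, "z": -0.1, "wx": 0, "wy": 0, "wz": 0, "hand": -1},
    {"x": 0, "y": 0, "z": -0.1, "wx": 0, "wy": 0, "wz": 0, "hand": -1},
    {"x": 0, "y": 0, "z": -0.05, "wx": 0, "wy": 0, "wz": 0, "hand": -1},
    {"x": 0, "y": 0, "z": -0.03, "wx": 0, "wy": 0, "wz": 0, "hand": -1},
    {"x": 0, "y": 0, "z": 0, "wx": 0, "wy": 0, "wz": 0, "hand": -1},
    {"x": 0, "y": 0, "z": 0, "wx": 0, "wy": 0, "wz": 0, "hand": -1},
  ],
)

```text
time: 40.55
tool_pos: [0.5407, 0.3429, 0.2447]
tool_rot: [0.0, 1.0, -0.0, -0.0]
contact_force: [-0.7, -0.7, -3.8]
gripper_width: 0.333
grasp_force: 59.5
```

send_rows(
  rows=[
    {"x": 0.015, "y": 0.05, "z": 0, "wx": 0, "wy": 0, "wz": 0, "hand": -1},
    {"x": 0, "y": 0.1, "z": 0, "wx": 0, "wy": 0, "wz": 0, "hand": -1},
    {"x": 0, "y": 0.14, "z": 0, "wx": 0, "wy": 0, "wz": 0, "hand": -1},
    {"x": 0, "y": 0.14, "z": 0, "wx": 0, "wy": 0, "wz": 0, "hand": -1},
    {"x": 0, "y": 0.14, "z": 0, "wx": 0, "wy": 0, "wz": 0, "hand": -1},
    {"x": 0, "y": 0.14, "z": 0, "wx": 0, "wy": 0, "wz": 0, "hand": -1},
    {"x": 0, "y": 0.14, "z": 0, "wx": 0, "wy": 0, "wz": 0, "hand": -1},
    {"x": 0, "y": 0.14, "z": 0, "wx": 0, "wy": 0, "wz": 0, "hand": -1},
    {"x": 0, "y": 0.14, "z": 0, "wx": 0, "wy": 0, "wz": 0, "hand": -1},
    {"x": 0, "y": 0.14, "z": 0, "wx": 0, "wy": 0, "wz": 0, "hand": -1},
  ],
)

```text
time: 41.38
tool_pos: [0.5423, 0.1502, 0.244]
tool_rot: [0.0, 1.0, -0.0, -0.001]
contact_force: [-0.5, -0.6, -2.9]
gripper_width: 0.331
grasp_force: 59.6
```

send_rows(
  rows=[
    {"x": 0, "y": 0.14, "z": 0, "wx": 0, "wy": 0, "wz": 0, "hand": -1},
    {"x": 0, "y": 0.11, "z": 0, "wx": 0, "wy": 0, "wz": 0, "hand": -1},
    {"x": 0, "y": 0.07, "z": 0, "wx": 0, "wy": 0, "wz": 0, "hand": -1},
    {"x": 0, "y": 0.04, "z": 0, "wx": 0, "wy": 0, "wz": 0, "hand": -1},
    {"x": 0, "y": 0, "z": 0, "wx": 0, "wy": 0, "wz": 0, "hand": -1},
    {"x": 0, "y": 0, "z": 0, "wx": 0, "wy": 0, "wz": 0, "hand": -1},
    {"x": 0, "y": 0, "z": 0, "wx": 0, "wy": 0, "wz": 0, "hand": -1},
    {"x": 0, "y": 0, "z": 0, "wx": 0, "wy": 0, "wz": 0, "hand": -1},
    {"x": 0, "y": 0, "z": 0, "wx": 0, "wy": 0, "wz": 0, "hand": -1},
    {"x": 0, "y": 0, "z": 0, "wx": 0, "wy": 0, "wz": 0, "hand": -1},
  ],
)

```text
time: 42.22
tool_pos: [0.543, 0.0991, 0.2449]
tool_rot: [-0.0, 1.0, 0.0, -0.0]
contact_force: [-0.6, 0.7, -3.2]
gripper_width: 0.334
grasp_force: 59.6
```

send_rows(
  rows=[
    {"x": 0, "y": 0, "z": 0.05, "wx": 0, "wy": 0, "wz": 0, "hand": -1},
    {"x": 0, "y": 0, "z": 0.1, "wx": 0, "wy": 0, "wz": 0, "hand": -1},
    {"x": 0, "y": 0, "z": 0.12, "wx": 0, "wy": 0, "wz": 0, "hand": -1},
    {"x": 0, "y": 0, "z": 0.1, "wx": 0, "wy": 0, "wz": 0, "hand": -1},
    {"x": 0, "y": 0, "z": 0.07, "wx": 0, "wy": 0, "wz": 0, "hand": -1},
    {"x": 0, "y": 0, "z": 0.04, "wx": 0, "wy": 0, "wz": 0, "hand": -1},
    {"x": 0, "y": 0, "z": 0.02, "wx": 0, "wy": 0, "wz": 0, "hand": -1},
    {"x": 0, "y": 0, "z": 0.01, "wx": 0, "wy": 0, "wz": 0, "hand": -1},
    {"x": 0, "y": 0, "z": 0, "wx": 0, "wy": 0, "wz": 0, "hand": -1},
    {"x": 0, "y": 0, "z": 0, "wx": 0, "wy": 0, "wz": 0, "hand": -1},
  ],
)

```text
time: 43.05
tool_pos: [0.5437, 0.0986, 0.1695]
tool_rot: [-0.0, 1.0, -0.0, 0.001]
contact_force: [0.5, -0.1, -3.7]
gripper_width: 0.333
grasp_force: 59.6
```

Descending the last 5 mm or so in small steps.

send_rows(
  rows=[
    {"x": 0, "y": 0, "z": 0.008, "wx": 0, "wy": 0, "wz": 0, "hand": -1},
    {"x": 0, "y": 0, "z": 0.008, "wx": 0, "wy": 0, "wz": 0, "hand": -1},
    {"x": 0, "y": 0, "z": 0.007, "wx": 0, "wy": 0, "wz": 0, "hand": -1},
    {"x": 0, "y": 0, "z": 0.007, "wx": 0, "wy": 0, "wz": 0, "hand": -1},
    {"x": 0, "y": 0, "z": 0, "wx": 0, "wy": 0, "wz": 0, "hand": -1},
    {"x": 0, "y": 0, "z": 0, "wx": 0, "wy": 0, "wz": 0, "hand": -1},
    {"x": 0, "y": 0, "z": 0, "wx": 0, "wy": 0, "wz": 0, "hand": -1},
    {"x": 0, "y": 0, "z": 0, "wx": 0, "wy": 0, "wz": 0, "hand": -1},
    {"x": 0, "y": 0, "z": 0, "wx": 0, "wy": 0, "wz": 0, "hand": -1},
    {"x": 0, "y": 0, "z": 0, "wx": 0, "wy": 0, "wz": 0, "hand": -1},
  ],
)

```text
time: 43.88
tool_pos: [0.5432, 0.0986, 0.1642]
tool_rot: [-0.0, 1.0, -0.0, 0.0]
contact_force: [0.3, 0.2, -0.4]
gripper_width: 0.336
grasp_force: 59.8
```

send_rows(
  rows=[
    {"x": 0, "y": 0, "z": 0.006, "wx": 0, "wy": 0, "wz": 0, "hand": -1},
    {"x": 0, "y": 0, "z": 0, "wx": 0, "wy": 0, "wz": 0, "hand": 1},
    {"x": 0, "y": 0, "z": 0, "wx": 0, "wy": 0, "wz": 0, "hand": 1},
    {"x": 0, "y": 0, "z": 0, "wx": 0, "wy": 0, "wz": 0, "hand": 1},
    {"x": 0, "y": 0, "z": 0, "wx": 0, "wy": 0, "wz": 0, "hand": 1},
    {"x": 0, "y": 0, "z": 0, "wx": 0, "wy": 0, "wz": 0, "hand": 1},
    {"x": 0, "y": 0, "z": 0, "wx": 0, "wy": 0, "wz": 0, "hand": 1},
    {"x": 0, "y": 0, "z": -0.06, "wx": 0, "wy": 0, "wz": 0, "hand": 1},
    {"x": 0, "y": 0, "z": -0.14, "wx": 0, "wy": 0, "wz": 0, "hand": 1},
    {"x": 0, "y": 0, "z": -0.15, "wx": 0, "wy": 0, "wz": 0, "hand": 1},
  ],
)

```text
time: 44.72
tool_pos: [0.5421, 0.0985, 0.2152]
tool_rot: [0.0, 1.0, -0.0, -0.002]
contact_force: [0.7, 0.1, 0.4]
gripper_width: 1.0
grasp_force: 0.0
```

send_rows(
  rows=[
    {"x": 0, "y": 0, "z": -0.2, "wx": 0, "wy": 0, "wz": 0, "hand": 1},
    {"x": 0, "y": 0, "z": -0.2, "wx": 0, "wy": 0, "wz": 0, "hand": 1},
    {"x": 0, "y": 0, "z": -0.16, "wx": 0, "wy": 0, "wz": 0, "hand": 1},
    {"x": -0.056, "y": -0.107, "z": 0, "wx": 0, "wy": 0, "wz": 0, "hand": 1},
    {"x": -0.112, "y": -0.215, "z": 0, "wx": 0, "wy": 0, "wz": 0, "hand": 1},
    {"x": -0.112, "y": -0.215, "z": 0, "wx": 0, "wy": 0, "wz": 0, "hand": 1},
    {"x": -0.112, "y": -0.215, "z": 0, "wx": 0, "wy": 0, "wz": 0, "hand": 1},
    {"x": -0.112, "y": -0.215, "z": 0, "wx": 0, "wy": 0, "wz": 0, "hand": 1},
    {"x": -0.112, "y": -0.215, "z": 0, "wx": 0, "wy": 0, "wz": 0, "hand": 1},
    {"x": -0.112, "y": -0.215, "z": 0, "wx": 0, "wy": 0, "wz": 0, "hand": 1},
  ],
)

```text
time: 45.55
tool_pos: [0.4329, 0.3095, 0.3006]
tool_rot: [-0.0, 1.0, -0.0, 0.001]
contact_force: [0.3, 0.9, 0.2]
gripper_width: 1.0
grasp_force: 0.0
```

send_rows(
  rows=[
    {"x": -0.112, "y": -0.215, "z": 0, "wx": 0, "wy": 0, "wz": 0, "hand": 1},
    {"x": -0.056, "y": -0.107, "z": 0, "wx": 0, "wy": 0, "wz": 0, "hand": 1},
    {"x": 0, "y": 0, "z": 0, "wx": 0, "wy": 0, "wz": 0, "hand": 1},
    {"x": 0, "y": 0, "z": 0, "wx": 0, "wy": 0, "wz": 0, "hand": 1},
    {"x": 0, "y": 0, "z": 0, "wx": 0, "wy": 0, "wz": 0, "hand": 1},
    {"x": 0, "y": 0, "z": 0, "wx": 0, "wy": 0, "wz": 0, "hand": 1},
    {"x": 0, "y": 0, "z": 0, "wx": 0, "wy": 0, "wz": 0, "hand": 1},
    {"x": 0, "y": 0, "z": 0, "wx": 0, "wy": 0, "wz": 0, "hand": 1},
    {"x": 0, "y": 0, "z": 0, "wx": 0, "wy": 0, "wz": 0, "hand": 1},
    {"x": 0, "y": 0, "z": 0, "wx": 0, "wy": 0, "wz": 0, "hand": 1},
  ],
)

```text
time: 46.38
tool_pos: [0.409, 0.356, 0.2995]
tool_rot: [0.0, 1.0, -0.001, -0.0]
contact_force: [-0.1, 0.0, 0.9]
gripper_width: 1.001
grasp_force: 0.0
```

send_rows(
  rows=[
    {"x": 0, "y": 0, "z": 0.05, "wx": 0, "wy": 0, "wz": 0, "hand": 1},
    {"x": 0, "y": 0, "z": 0.13, "wx": 0, "wy": 0, "wz": 0, "hand": 1},
    {"x": 0, "y": 0, "z": 0.13, "wx": 0, "wy": 0, "wz": 0, "hand": 1},
    {"x": 0, "y": 0, "z": 0.13, "wx": 0, "wy": 0, "wz": 0, "hand": 1},
    {"x": 0, "y": 0, "z": 0.13, "wx": 0, "wy": 0, "wz": 0, "hand": 1},
    {"x": 0, "y": 0, "z": 0.13, "wx": 0, "wy": 0, "wz": 0, "hand": 1},
    {"x": 0, "y": 0, "z": 0.13, "wx": 0, "wy": 0, "wz": 0, "hand": 1},
    {"x": 0, "y": 0, "z": 0.1, "wx": 0, "wy": 0, "wz": 0, "hand": 1},
    {"x": 0, "y": 0, "z": 0.04, "wx": 0, "wy": 0, "wz": 0, "hand": 1},
    {"x": 0, "y": 0, "z": 0, "wx": 0, "wy": 0, "wz": 0, "hand": 1},
  ],
)

```text
time: 47.22
tool_pos: [0.4074, 0.3556, 0.1515]
tool_rot: [0.001, 1.0, -0.0, -0.002]
contact_force: [-0.2, 0.2, -0.1]
gripper_width: 0.999
grasp_force: 0.0
```

send_rows(
  rows=[
    {"x": 0, "y": 0, "z": 0, "wx": 0, "wy": 0, "wz": 0, "hand": -1},
    {"x": 0, "y": 0, "z": 0, "wx": 0, "wy": 0, "wz": 0, "hand": -1},
    {"x": 0, "y": 0, "z": 0, "wx": 0, "wy": 0, "wz": 0, "hand": -1},
    {"x": 0, "y": 0, "z": 0, "wx": 0, "wy": 0, "wz": 0, "hand": -1},
    {"x": 0, "y": 0, "z": 0, "wx": 0, "wy": 0, "wz": 0, "hand": -1},
    {"x": 0, "y": 0, "z": 0, "wx": 0, "wy": 0, "wz": 0, "hand": -1},
    {"x": 0, "y": 0, "z": 0, "wx": 0, "wy": 0, "wz": 0, "hand": -1},
    {"x": 0, "y": 0, "z": 0, "wx": 0, "wy": 0, "wz": 0, "hand": -1},
    {"x": 0, "y": 0, "z": 0, "wx": 0, "wy": 0, "wz": 0, "hand": -1},
    {"x": 0, "y": 0, "z": 0, "wx": 0, "wy": 0, "wz": 0, "hand": -1},
  ],
)

```text
time: 48.05
tool_pos: [0.4094, 0.3568, 0.1553]
tool_rot: [-0.001, 1.0, -0.0, 0.001]
contact_force: [0.1, -1.5, 5.4]
gripper_width: 0.338
grasp_force: 59.9
```

send_rows(
  rows=[
    {"x": 0, "y": 0, "z": -0.04, "wx": 0, "wy": 0, "wz": 0, "hand": -1},
    {"x": 0, "y": 0, "z": -0.08, "wx": 0, "wy": 0, "wz": 0, "hand": -1},
    {"x": 0, "y": 0, "z": -0.12, "wx": 0, "wy": 0, "wz": 0, "hand": -1},
    {"x": 0, "y": 0, "z": -0.15, "wx": 0, "wy": 0, "wz": 0, "hand": -1},
    {"x": 0, "y": 0, "z": -0.15, "wx": 0, "wy": 0, "wz": 0, "hand": -1},
    {"x": 0, "y": 0, "z": -0.15, "wx": 0, "wy": 0, "wz": 0, "hand": -1},
    {"x": 0, "y": 0, "z": -0.12, "wx": 0, "wy": 0, "wz": 0, "hand": -1},
    {"x": 0, "y": 0, "z": -0.08, "wx": 0, "wy": 0, "wz": 0, "hand": -1},
    {"x": 0, "y": 0, "z": -0.04, "wx": 0, "wy": 0, "wz": 0, "hand": -1},
    {"x": 0, "y": 0, "z": 0, "wx": 0, "wy": 0, "wz": 0, "hand": -1},
  ],
)

```text
time: 48.88
tool_pos: [0.4089, 0.3566, 0.2947]
tool_rot: [-0.0, 1.0, -0.0, 0.001]
contact_force: [0.1, 0.3, -4.1]
gripper_width: 0.333
grasp_force: 59.6
```

send_rows(
  rows=[
    {"x": 0, "y": 0.06, "z": 0, "wx": 0, "wy": 0, "wz": 0, "hand": -1},
    {"x": 0, "y": 0.11, "z": 0, "wx": 0, "wy": 0, "wz": 0, "hand": -1},
    {"x": 0, "y": 0.16, "z": 0, "wx": 0, "wy": 0, "wz": 0, "hand": -1},
    {"x": 0, "y": 0.16, "z": 0, "wx": 0, "wy": 0, "wz": 0, "hand": -1},
    {"x": 0, "y": 0.16, "z": 0, "wx": 0, "wy": 0, "wz": 0, "hand": -1},
    {"x": 0, "y": 0.16, "z": 0, "wx": 0, "wy": 0, "wz": 0, "hand": -1},
    {"x": 0, "y": 0.16, "z": 0, "wx": 0, "wy": 0, "wz": 0, "hand": -1},
    {"x": 0, "y": 0.16, "z": 0, "wx": 0, "wy": 0, "wz": 0, "hand": -1},
    {"x": 0, "y": 0.16, "z": 0, "wx": 0, "wy": 0, "wz": 0, "hand": -1},
    {"x": 0, "y": 0.16, "z": 0, "wx": 0, "wy": 0, "wz": 0, "hand": -1},
  ],
)

```text
time: 49.72
tool_pos: [0.4074, 0.1372, 0.2912]
tool_rot: [0.0, 1.0, -0.0, -0.002]
contact_force: [0.8, -0.2, -3.8]
gripper_width: 0.33
grasp_force: 59.9
```

send_rows(
  rows=[
    {"x": 0, "y": 0.16, "z": 0, "wx": 0, "wy": 0, "wz": 0, "hand": -1},
    {"x": 0, "y": 0.16, "z": 0, "wx": 0, "wy": 0, "wz": 0, "hand": -1},
    {"x": 0, "y": 0.16, "z": 0, "wx": 0, "wy": 0, "wz": 0, "hand": -1},
    {"x": 0, "y": 0.16, "z": 0, "wx": 0, "wy": 0, "wz": 0, "hand": -1},
    {"x": 0, "y": 0.16, "z": 0, "wx": 0, "wy": 0, "wz": 0, "hand": -1},
    {"x": 0, "y": 0.16, "z": 0, "wx": 0, "wy": 0, "wz": 0, "hand": -1},
    {"x": 0, "y": 0.16, "z": 0, "wx": 0, "wy": 0, "wz": 0, "hand": -1},
    {"x": 0, "y": 0.11, "z": 0, "wx": 0, "wy": 0, "wz": 0, "hand": -1},
    {"x": 0, "y": 0.07, "z": 0, "wx": 0, "wy": 0, "wz": 0, "hand": -1},
    {"x": 0, "y": 0.04, "z": 0, "wx": 0, "wy": 0, "wz": 0, "hand": -1},
  ],
)

```text
time: 50.55
tool_pos: [0.4077, -0.0632, 0.2918]
tool_rot: [-0.0, 1.0, -0.001, -0.001]
contact_force: [-0.7, 0.9, -4.7]
gripper_width: 0.332
grasp_force: 60.0
```

send_rows(
  rows=[
    {"x": 0.05, "y": 0, "z": 0, "wx": 0, "wy": 0, "wz": 0, "hand": -1},
    {"x": 0.1, "y": 0, "z": 0, "wx": 0, "wy": 0, "wz": 0, "hand": -1},
    {"x": 0.14, "y": 0, "z": 0, "wx": 0, "wy": 0, "wz": 0, "hand": -1},
    {"x": 0.14, "y": 0, "z": 0, "wx": 0, "wy": 0, "wz": 0, "hand": -1},
    {"x": 0.14, "y": 0, "z": 0, "wx": 0, "wy": 0, "wz": 0, "hand": -1},
    {"x": 0.14, "y": 0, "z": 0, "wx": 0, "wy": 0, "wz": 0, "hand": -1},
    {"x": 0.14, "y": 0, "z": 0, "wx": 0, "wy": 0, "wz": 0, "hand": -1},
    {"x": 0.12, "y": 0, "z": 0, "wx": 0, "wy": 0, "wz": 0, "hand": -1},
    {"x": 0.08, "y": 0, "z": 0, "wx": 0, "wy": 0, "wz": 0, "hand": -1},
    {"x": 0.04, "y": 0, "z": 0, "wx": 0, "wy": 0, "wz": 0, "hand": -1},
  ],
)

```text
time: 51.38
tool_pos: [0.5737, -0.0606, 0.2923]
tool_rot: [-0.001, 1.0, 0.001, -0.001]
contact_force: [0.1, 0.3, -4.4]
gripper_width: 0.335
grasp_force: 60.0
```

send_rows(
  rows=[
    {"x": 0, "y": 0, "z": 0, "wx": 0, "wy": 0, "wz": 0, "hand": -1},
    {"x": 0, "y": 0, "z": 0, "wx": 0, "wy": 0, "wz": 0, "hand": -1},
    {"x": 0, "y": 0, "z": 0, "wx": 0, "wy": 0, "wz": 0, "hand": -1},
    {"x": 0, "y": 0, "z": 0, "wx": 0, "wy": 0, "wz": 0, "hand": -1},
    {"x": 0, "y": 0, "z": 0, "wx": 0, "wy": 0, "wz": 0, "hand": -1},
    {"x": 0, "y": 0, "z": 0, "wx": 0, "wy": 0, "wz": 0, "hand": -1},
    {"x": 0, "y": 0, "z": 0, "wx": 0, "wy": 0, "wz": 0, "hand": -1},
    {"x": 0, "y": 0, "z": 0, "wx": 0, "wy": 0, "wz": 0, "hand": -1},
    {"x": 0, "y": 0, "z": 0, "wx": 0, "wy": 0, "wz": 0, "hand": -1},
    {"x": 0, "y": 0, "z": 0, "wx": 0, "wy": 0, "wz": 0, "hand": -1},
  ],
)

```text
time: 52.22
tool_pos: [0.5721, -0.0621, 0.2936]
tool_rot: [-0.0, 1.0, -0.0, 0.0]
contact_force: [-0.4, 0.7, -3.7]
gripper_width: 0.334
grasp_force: 60.0
```

send_rows(
  rows=[
    {"x": 0.015, "y": 0.003, "z": 0.05, "wx": 0, "wy": 0, "wz": 0, "hand": -1},
    {"x": 0, "y": 0, "z": 0.1, "wx": 0, "wy": 0, "wz": 0, "hand": -1},
    {"x": 0, "y": 0, "z": 0.13, "wx": 0, "wy": 0, "wz": 0, "hand": -1},
    {"x": 0, "y": 0, "z": 0.13, "wx": 0, "wy": 0, "wz": 0, "hand": -1},
    {"x": 0, "y": 0, "z": 0.13, "wx": 0, "wy": 0, "wz": 0, "hand": -1},
    {"x": 0, "y": 0, "z": 0.11, "wx": 0, "wy": 0, "wz": 0, "hand": -1},
    {"x": 0, "y": 0, "z": 0.09, "wx": 0, "wy": 0, "wz": 0, "hand": -1},
    {"x": 0, "y": 0, "z": 0.06, "wx": 0, "wy": 0, "wz": 0, "hand": -1},
    {"x": 0, "y": 0, "z": 0.03, "wx": 0, "wy": 0, "wz": 0, "hand": -1},
    {"x": 0, "y": 0, "z": 0, "wx": 0, "wy": 0, "wz": 0, "hand": -1},
  ],
)

```text
time: 53.05
tool_pos: [0.5739, -0.0625, 0.1679]
tool_rot: [-0.0, 1.0, -0.0, -0.001]
contact_force: [-0.4, -1.0, -4.5]
gripper_width: 0.334
grasp_force: 60.1
```

send_rows(
  rows=[
    {"x": 0, "y": 0, "z": 0, "wx": 0, "wy": 0, "wz": 0, "hand": -1},
    {"x": 0, "y": 0, "z": 0.007, "wx": 0, "wy": 0, "wz": 0, "hand": -1},
    {"x": 0, "y": 0, "z": 0.007, "wx": 0, "wy": 0, "wz": 0, "hand": -1},
    {"x": 0, "y": 0, "z": 0.007, "wx": 0, "wy": 0, "wz": 0, "hand": -1},
    {"x": 0, "y": 0, "z": 0, "wx": 0, "wy": 0, "wz": 0, "hand": -1},
    {"x": 0, "y": 0, "z": 0, "wx": 0, "wy": 0, "wz": 0, "hand": -1},
    {"x": 0, "y": 0, "z": 0, "wx": 0, "wy": 0, "wz": 0, "hand": -1},
    {"x": 0, "y": 0, "z": 0, "wx": 0, "wy": 0, "wz": 0, "hand": -1},
    {"x": 0, "y": 0, "z": 0, "wx": 0, "wy": 0, "wz": 0, "hand": -1},
    {"x": 0, "y": 0, "z": 0, "wx": 0, "wy": 0, "wz": 0, "hand": -1},
  ],
)

```text
time: 53.88
tool_pos: [0.5744, -0.0626, 0.1659]
tool_rot: [0.0, 1.0, -0.0, 0.0]
contact_force: [0.4, 0.3, -5.1]
gripper_width: 0.333
grasp_force: 60.1
```

send_rows(
  rows=[
    {"x": 0, "y": 0, "z": 0.007, "wx": 0, "wy": 0, "wz": 0, "hand": -1},
    {"x": 0, "y": 0, "z": 0.006, "wx": 0, "wy": 0, "wz": 0, "hand": -1},
    {"x": 0, "y": 0, "z": 0.005, "wx": 0, "wy": 0, "wz": 0, "hand": -1},
    {"x": 0, "y": 0, "z": 0.005, "wx": 0, "wy": 0, "wz": 0, "hand": -1},
    {"x": 0, "y": 0, "z": 0, "wx": 0, "wy": 0, "wz": 0, "hand": -1},
    {"x": 0, "y": 0, "z": 0, "wx": 0, "wy": 0, "wz": 0, "hand": -1},
    {"x": 0, "y": 0, "z": 0, "wx": 0, "wy": 0, "wz": 0, "hand": -1},
    {"x": 0, "y": 0, "z": 0, "wx": 0, "wy": 0, "wz": 0, "hand": -1},
    {"x": 0, "y": 0, "z": 0, "wx": 0, "wy": 0, "wz": 0, "hand": -1},
    {"x": 0, "y": 0, "z": 0, "wx": 0, "wy": 0, "wz": 0, "hand": -1},
  ],
)

```text
time: 54.72
tool_pos: [0.5749, -0.0627, 0.1634]
tool_rot: [0.0, 1.0, -0.0, 0.001]
contact_force: [-1.9, 0.0, 5.8]
gripper_width: 0.332
grasp_force: 61.0
```

send_rows(
  rows=[
    {"x": 0, "y": 0, "z": 0, "wx": 0, "wy": 0, "wz": 0, "hand": 1},
    {"x": 0, "y": 0, "z": 0, "wx": 0, "wy": 0, "wz": 0, "hand": 1},
    {"x": 0, "y": 0, "z": 0, "wx": 0, "wy": 0, "wz": 0, "hand": 1},
    {"x": 0, "y": 0, "z": 0, "wx": 0, "wy": 0, "wz": 0, "hand": 1},
    {"x": 0, "y": 0, "z": 0, "wx": 0, "wy": 0, "wz": 0, "hand": 1},
    {"x": 0, "y": 0, "z": 0, "wx": 0, "wy": 0, "wz": 0, "hand": 1},
    {"x": 0, "y": 0, "z": 0, "wx": 0, "wy": 0, "wz": 0, "hand": 1},
    {"x": 0, "y": 0, "z": -0.06, "wx": 0, "wy": 0, "wz": 0, "hand": 1},
    {"x": 0, "y": 0, "z": -0.14, "wx": 0, "wy": 0, "wz": 0, "hand": 1},
    {"x": 0, "y": 0, "z": -0.15, "wx": 0, "wy": 0, "wz": 0, "hand": 1},
  ],
)

```text
time: 55.55
tool_pos: [0.5735, -0.0624, 0.2146]
tool_rot: [-0.0, 1.0, -0.0, -0.001]
contact_force: [0.2, -1.0, -0.4]
gripper_width: 1.0
grasp_force: 0.0
```

send_rows(
  rows=[
    {"x": 0, "y": 0, "z": -0.2, "wx": 0, "wy": 0, "wz": 0, "hand": 1},
    {"x": 0, "y": 0, "z": -0.2, "wx": 0, "wy": 0, "wz": 0, "hand": 1},
    {"x": 0, "y": 0, "z": -0.16, "wx": 0, "wy": 0, "wz": 0, "hand": 1},
    {"x": -0.06, "y": -0.1, "z": 0, "wx": 0, "wy": 0, "wz": 0, "hand": 1},
    {"x": -0.11, "y": -0.2, "z": 0, "wx": 0, "wy": 0, "wz": 0, "hand": 1},
    {"x": -0.11, "y": -0.2, "z": 0, "wx": 0, "wy": 0, "wz": 0, "hand": 1},
    {"x": -0.11, "y": -0.2, "z": 0, "wx": 0, "wy": 0, "wz": 0, "hand": 1},
    {"x": -0.11, "y": -0.2, "z": 0, "wx": 0, "wy": 0, "wz": 0, "hand": 1},
    {"x": -0.11, "y": -0.2, "z": 0, "wx": 0, "wy": 0, "wz": 0, "hand": 1},
    {"x": -0.11, "y": -0.2, "z": 0, "wx": 0, "wy": 0, "wz": 0, "hand": 1},
  ],
)

```text
time: 56.38
tool_pos: [0.4655, 0.1336, 0.2999]
tool_rot: [-0.0, 1.0, -0.0, 0.001]
contact_force: [1.0, 0.1, -1.0]
gripper_width: 1.001
grasp_force: 0.0
```

send_rows(
  rows=[
    {"x": -0.11, "y": -0.2, "z": 0, "wx": 0, "wy": 0, "wz": 0, "hand": 1},
    {"x": -0.11, "y": -0.2, "z": 0, "wx": 0, "wy": 0, "wz": 0, "hand": 1},
    {"x": 0, "y": -0.2, "z": 0, "wx": 0, "wy": 0, "wz": 0, "hand": 1},
    {"x": 0, "y": -0.2, "z": 0, "wx": 0, "wy": 0, "wz": 0, "hand": 1},
    {"x": 0, "y": -0.2, "z": 0, "wx": 0, "wy": 0, "wz": 0, "hand": 1},
    {"x": 0, "y": -0.1, "z": 0, "wx": 0, "wy": 0, "wz": 0, "hand": 1},
    {"x": 0, "y": 0, "z": 0, "wx": 0, "wy": 0, "wz": 0, "hand": 1},
    {"x": 0, "y": 0, "z": 0, "wx": 0, "wy": 0, "wz": 0, "hand": 1},
    {"x": 0, "y": 0, "z": 0, "wx": 0, "wy": 0, "wz": 0, "hand": 1},
    {"x": 0, "y": 0, "z": 0, "wx": 0, "wy": 0, "wz": 0, "hand": 1},
  ],
)

```text
time: 57.22
tool_pos: [0.4336, 0.2966, 0.2993]
tool_rot: [0.0, 1.0, -0.001, 0.0]
contact_force: [0.2, 0.3, 0.2]
gripper_width: 0.997
grasp_force: 0.0
```

```bash
python3 - <<'E'
from coast import *
T=grab_frame("top");S=grab_frame("scene");cv2.imwrite("pics/top4.png",T)
a=cv2.resize(T[165:275,220:570],(800,251),interpolation=2);b=cv2.resize(S[180:360,90:450],(696,348),interpolation=2)
b=np.hstack([b,np.zeros((348,104,3),np.uint8)]);cv2.imwrite("pics/c4.png",np.vstack([a,b]))
E
```

```text
(no output)
```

View pics/c4.png

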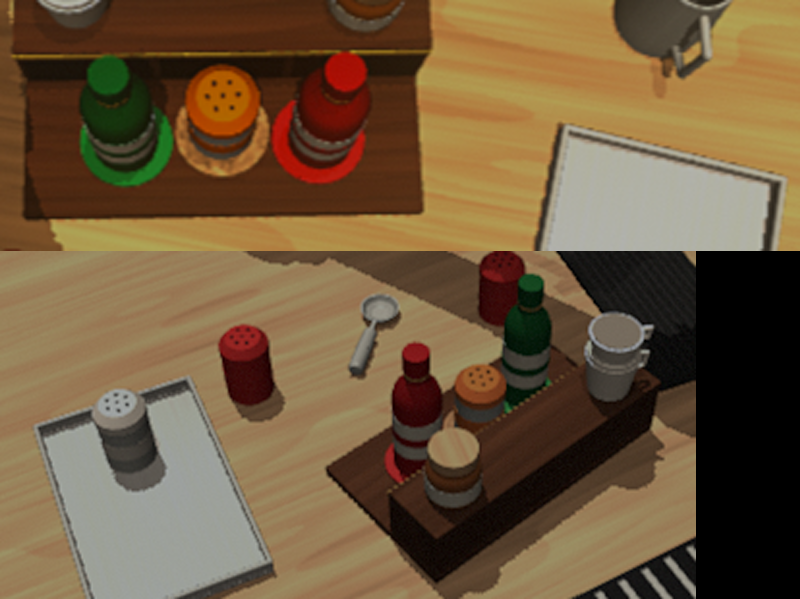

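The picture shows all four upright. The green cap is at about (267,198) and the red cap at (371,196.5), matching where they started to within 1 px. Orange is on the cork, white is in the tray, and the gripper is clear. I hand the job in.

```bash
python3 -c "
from plant import job_done
print(job_done())"
```

```text
the job is handed in; nothing more can be done
None
```

The job is handed in at about 57 s of the 144 s: orange shaker on the cork coaster, white one on the tray, and each bottle on its own colour's coaster, all upright and released in the last picture; no verdict came back.

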